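# Tip the cleaned sample holders off the pouring tray into their case

### The job

The three aluminium sample holders on the green pouring tray have been cleaned and must not be touched with the gripper. Open the lid of the aluminium storage case, lift the tray by its cross handle and tip it with its mouth low over the case, so that all three slide gently into the case. Then stand the empty tray back down flat on the bench and let go; leave the other things where they are.

Things in the scene. Friction and masses are not known exactly. Their poses are not given: they have to be found in the camera images.
- case: aluminium storage case with a hinged lid, fixed on the bench; outside 120 mm (its x) by 170 mm (its y) and 58 mm high, walls and floor 4 mm, so the opening is 112 by 162 mm. Origin at the centre of its underside, z up; -x is its front, the hinge is along the back (+x) rim, and the wall of the room stands about 0.10 to 0.15 m behind the hinge
- lid (a joint): angle of the case's lid: 0 shut, grows as the front edge swings up and back, 1.57 upright, stop at 1.9. A stiff friction hinge: the lid stays at any angle and takes about 2 to 3 N at its handle to lift
- lid_handle (a point): middle of the lid's black bar handle: a round bar of 10 mm diameter, 72 mm long, along the case's y, 33 mm above the lid's upper face (its axis) on two end posts; with the lid shut it is 105 mm in front of the hinge and 99 mm above the bench. It may turn between the fingers while the lid swings
- lid_hinge (a point): point on the lid's hinge axis, halfway along the case's back rim; the axis runs along the case's y. The lid is a plate 120 by 170 mm and 8 mm thick whose underside passes through this axis; its own x axis points from the handle to the hinge
- tray: green enamelled steel pouring tray, smooth, 150 mm long (its x) and 120 mm wide, walls 22 mm high on three sides, narrowing over the last 50 mm to an open mouth 80 mm wide at its +x end; floor 3 mm thick, about 220 g empty. Origin at the centre of its underside, z up. The holders start to slide when its mouth is tipped down by about 14 to 20 degrees
- tray_handle (a point): middle of the tray's cross handle: a flat-sided black bar across the tray (along its y), 14 mm thick (tray x), 18 mm high and 120 mm long between two steel straps; 20 mm behind the tray's origin (tray x = -20 mm) and 71 mm above its underside, with about 45 mm of free height between the bar and the lying holders
- tray_mouth (a point): middle of the tray's pouring edge, on the upper side of its floor: tray x = +75 mm, y = 0, 3 mm above its underside
- holder_a: aluminium sample holder, a bar 60 mm long (its y axis), 24 mm wide (x) and 11 mm high with a notch, about 30 g; it lies flat in the tray; origin at the centre of its underside
- holder_b: aluminium sample holder, a bar 60 mm long (its y axis), 24 mm wide (x) and 11 mm high with a notch, about 30 g; it lies flat in the tray; origin at the centre of its underside
- holder_c: aluminium sample holder, a bar 60 mm long (its y axis), 24 mm wide (x) and 11 mm high with a notch, about 30 g; it lies flat in the tray; origin at the centre of its underside
- wash_bottle: white wash bottle with a red cap, 62 mm diameter, 150 mm high; stands by, leave it; origin under its centre
- dropper_bottle: brown bottle with a black cap, 33 mm diameter, 74 mm high; stands by, leave it; origin under its centre
- objective_case: clear round case with a black screw cap, 44 mm diameter, 68 mm high; leave it; origin under its centre

How it is judged:
By the outcome, as a careful person would: the job done as asked, in the order asked, and still so for the second after the job is handed in, with the robot touching nothing.
It also fails if it takes over 72 s, if anything falls off the work surface, if the arm or the gripper's body presses on something with over 40 N, if the wrist force passes 120 N, or if a joint passes its speed limit or range.

### The arm

A 6-joint arm with a two-finger parallel gripper is mounted at the origin on a cart in front of the work surface, level with it; the furniture and walls round the work are solid. World frame = base frame: x ahead of the robot, y to its left, z up, the work surface at z = 0. Lengths are in m, angles in rad, forces in N, time in s.
With the tool pointing down it reaches from about 0.35 to 0.975 m from the base axis. Payload 7.1 kg.
Tool frame: the origin (TCP) lies at the very end of the fingers, on their centre line; the grasp point (between the pads) lies 19 mm behind it; z points along the fingers, y is the line along which they close (so a half turn about z gives the same grasp; the last joint's range is limited). The gripper opens to 88 mm and grips with 3 to 60 N. Pads are 20 mm wide; open, the fingers measure 115 mm over their backs; the gripper's body (75 mm by 178 mm) begins 61 mm behind the grasp point.
Start: joints at [-1.184, 0.423, 1.63, -0, 1.089, -0.019], TCP at [0.247, -0.574, 0.188] pointing down, gripper open.
Joint ranges: [-3, 3], [-0.9, 2.11], [0.09, 2.58], [-1.31, 4.45], [0.11, 2.69], [-2.54, 2.54]. Speed limits (rad/s): [2.39, 2.39, 3.01, 3.14, 3.14, 3.14].

### API

Orientations are given as a unit quaternion [w, x, y, z].
In Python, from bench import * gives the robot as it stands.
- The arm moves only by the tool step_arm, never from a script. Its argument "commands" is a list of rows, each an object of numbers: "x", "y", "z": the shift along the tool's x, y, z in mm; "rx", "ry", "rz": the turn, a rotation vector about the tool's x, y, z in rad. A call has 1 to 20 rows; each row is the pose to reach, as a shift and turn from the pose commanded when the call began, along the tool's axes at that moment; what a row does not reach only later rows make up. A row lasts 1/8 s, in which the tool goes at most 62.5 mm and 10.7 degrees, less where a joint would pass 70% of its speed; a pose out of reach is approached as far as the arm can. A call with a gripper value outside its range is refused whole. "fingers" is the opening, from 0 (shut) to 1 (fully open), set as the call begins (left out, the last holds). The fingers move at their own pace and stop on an object; the grip force is fixed at half the most. Time passes only in rows, so rows that repeat a pose let the fingers close. It gives the time, the measured TCP pose, the force, the opening and the grip force at its end, in the units of the state.
- sense(): the state, without advancing time (a new reading comes with each control period).
- get_image(name): name is "scene" or "top" or "wrist"; returns a dict with "img" (420x560x3 uint8, red, green, blue), "fx", "fy", "cx", "cy" (pixels), "R" (3x3) and "t" (3): a world point X has camera coordinates R X + t; the wrist camera has in their place "hand_eye" (4x4, takes a point from camera to tool coordinates, whose origin is the TCP and whose axes are the flange's). Camera axes: x right, y down, z forward; pixel columns grow to the right and rows downward; lengths in m; the calibration is good to about 2 mm. A picture is of the moment at which its call begins: read the wrist's pose just before it. There is no depth.
- finish_job(): hands the job in; it is judged then, once.
The state is a dict: "clock": time; "joints": joint angles; "qvel": joint speeds; "effort": joint torques, N m; "eef_pos": TCP position; "orientation": TCP orientation; "contact_force": force on the tool from outside, world axes, zero at the start; "moment": the same for the moment, N m; "opening": finger opening in m; "gripper_force": force on a finger pad.
Only numpy, scipy, OpenCV 4.12 (cv2) and the standard library are available. Lean on these libraries where they do the work, as an engineer would, in place of code of your own. Each camera call takes 0.05 s, during which the arm holds its last target. There are 200 camera calls.

## Working session

There is one attempt and no reset: what is moved stays moved. The work goes in short steps, Python scripts to look and compute and a tool call to move; the robot and the scene stay as the last step left them, time stands still between calls to the robot, and variables do not carry over. Pictures are saved under pics/ and viewed, at most 10 in all, crops included, and the job is handed in when it is done.

Besides the shell and the picture viewer there is one more tool, called after ">>>" in YAML: its name, and indented under it one key for each argument. step_arm: Moves the arm, as the interface text tells. Its arguments: {"type":"object","properties":{"commands":{"type":"array"},"fingers":{"type":"number"}},"required":["commands"]}

```bash
mkdir -p pics; ls
python3 - <<'E'
from bench import *
import cv2,numpy as np
s=sense();print({k:np.round(v,3).tolist() for k,v in s.items()})
for n in("scene","top"):
    d=get_image(n);cv2.imwrite(f"pics/{n}0.png",d["img"][:,:,::-1]);print(n,d["fx"],d["fy"],d["cx"],d["cy"],np.round(d["R"],4).tolist(),np.round(d["t"],4).tolist())
E
```

```text
pics
{'clock': 0.0, 'joints': [-1.184, 0.424, 1.631, 0.0, 1.089, -0.019], 'qvel': [0.001, 0.003, 0.0, 0.001, 0.002, 0.0], 'effort': [-0.001, -54.464, -27.367, 0.064, 0.023, -0.0], 'eef_pos': [0.247, -0.574, 0.187], 'orientation': [-0.001, 0.979, 0.202, -0.0], 'contact_force': [0.803, 0.164, 0.159], 'moment': [0.01, 0.064, -0.013], 'gripper_force': 0.0, 'opening': 0.088}
scene 522.614034397563 522.614034397563 274.97066729587004 211.31432375901161 [[0.8007, -0.5991, 0.0044], [-0.3844, -0.5194, -0.7632], [0.4595, 0.6094, -0.6462]] [-0.5397, 0.1763, 1.5482]
top 540.9045521346418 540.9045521346418 281.9897993990192 217.98608276705377 [[0.019, -0.9996, 0.0186], [-0.9965, -0.0204, -0.0815], [0.0818, -0.017, -0.9965]] [-0.1968, 0.5074, 1.3003]
```

View pics/top0.png

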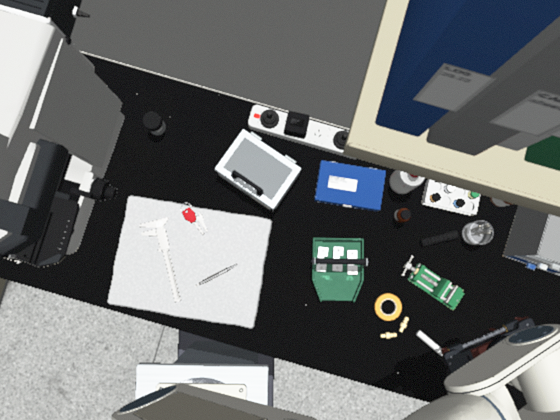

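View pics/scene0.png

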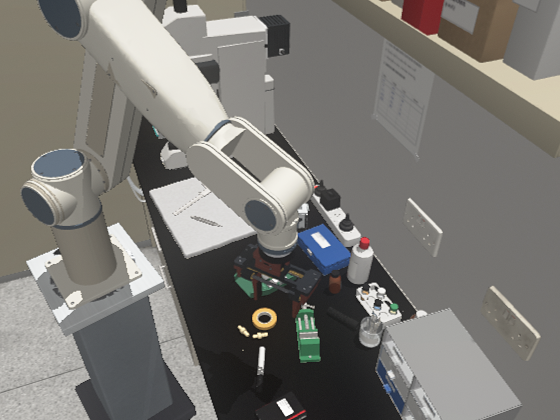

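Run:
```python
import cv2
i=cv2.imread("pics/top0.png")[115:315,200:400]
cv2.imwrite("pics/top0c.png",cv2.resize(i,(600,600),interpolation=cv2.INTER_CUBIC))
```

```text
(no output)
```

View pics/top0c.png

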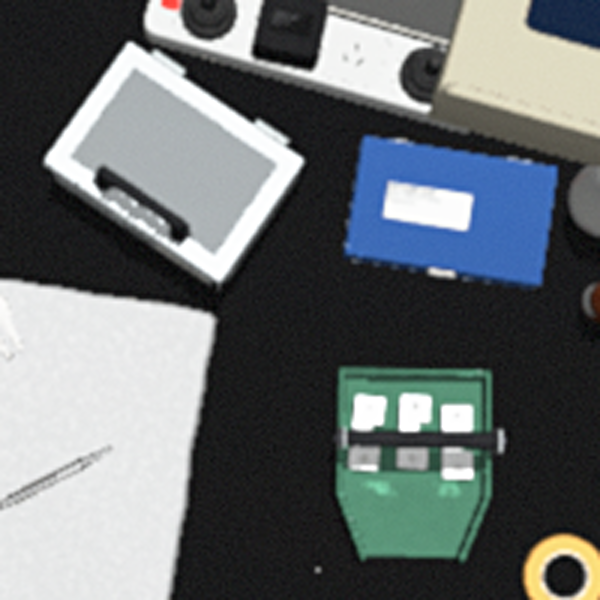

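```bash
cat > h.py <<'E'
from bench import *
import cv2,numpy as np
from scipy.spatial.transform import Rotation as Ro
def ray(d,uv,z,R=None,t=None):
    R=np.array(d["R"]) if R is None else R; t=np.array(d["t"]) if t is None else t
    c=-R.T@t; v=R.T@np.array([(uv[0]-d["cx"])/d["fx"],(uv[1]-d["cy"])/d["fy"],1])
    return c+v*(z-c[2])/v[2]
def tool():
    s=sense();q=s["orientation"];return np.array(s["eef_pos"]),Ro.from_quat([q[1],q[2],q[3],q[0]])
def wrist(name=None):
    p,r=tool();d=get_image("wrist");H=np.array(d["hand_eye"])
    Rc=r.as_matrix()@H[:3,:3];c=p+r.as_matrix()@H[:3,3]
    if name: cv2.imwrite(f"pics/{name}.png",d["img"][:,:,::-1])
    return d,Rc.T,-Rc.T@c
E
python3 - <<'E'
from h import *
d=get_image("top")
f=lambda n,u,v,z:print(n,np.round(ray(d,(u/3+200-.33,v/3+115-.33),z),4))
for n,u,v,z in [("BL",130,45,.066),("FL",45,160,.066),("BR",303,160,.066),("FR",218,284,.066),("h1",103,172,.104),("h2",183,235,.104),("TbL",338,369,.022),("TbR",491,369,.022),("TmL",362,557,.003),("TmR",465,559,.003),("th1",345,438,.075),("th2",500,440,.075),("wash",585*1,200,.1),("shelf",440,95,.5),
("blueTL",365,137,.05),("blueBL",348,254,.05),("strip",150,40,.03),("stripR",440,112,.03)]: f(n,u,v,z)
for n in("top","scene"):
    e=get_image(n);print(-np.array(e["R"]).T@e["t"])
print(np.round(wrist()[0]["hand_eye"],4).tolist(), [wrist()[0][k] for k in("fx","cx","cy")])
E
```

```text
BL [ 0.7178 -0.0887  0.066 ]
FL [ 0.6236 -0.0237  0.066 ]
BR [ 0.6281 -0.2283  0.066 ]
FR [ 0.5277 -0.1628  0.066 ]
h1 [ 0.6087 -0.0726  0.104 ]
h2 [ 0.5612 -0.1352  0.104 ]
TbL [ 0.4646 -0.2618  0.022 ]
TbR [ 0.4671 -0.3867  0.022 ]
TmL [ 0.312  -0.2851  0.003 ]
TmR [ 0.3119 -0.3695  0.003 ]
th1 [ 0.4085 -0.2641  0.075 ]
th2 [ 0.4092 -0.3851  0.075 ]
wash [ 0.5957 -0.4456  0.1   ]
shelf [ 0.5877 -0.2781  0.5   ]
blueTL [ 0.6508 -0.2788  0.05  ]
blueBL [ 0.5556 -0.2664  0.05  ]
strip [ 0.7313 -0.1028  0.03  ]
stripR [ 0.6768 -0.3419  0.03  ]
[ 0.4029917  -0.16424824  1.34075839]
[-0.21147612 -1.17517508  1.13728953]
[[-0.0, -0.97, -0.2432, 0.065], [1.0, 0.0001, -0.0004, -0.0], [0.0004, -0.2432, 0.97, -0.1974], [0.0, 0.0, 0.0, 1.0]] [312.5223365510496, 279.64197378544947, 216.62984441229855]
```

Run:
```python
from h import *
d=get_image("top");e=get_image("scene")
for u,v in [(80,52),(200,82),(240,92)]: print("wall",np.round(ray(d,(u,v),0),3))
def pl(d,a,b):
    R=np.array(d["R"]);c=-R.T@d["t"]
    r=[R.T@np.array([(u-d["cx"])/d["fx"],(v-d["cy"])/d["fy"],1]) for u,v in(a,b)]
    n=np.cross(*r);n/=np.linalg.norm(n);return n,n@c
n1,k1=pl(d,(348,151),(510,205)); n2,k2=pl(e,(376,0),(560,150))
t=np.cross(n1,n2);t/=np.linalg.norm(t)
p=np.linalg.lstsq(np.array([n1,n2]),np.array([k1,k2]),rcond=None)[0]
print("shelf line",p,t,[np.round(p+t*s,3).tolist() for s in (-.5,-.2,0,.2,.5)])
c=-np.array(d["R"]).T@d["t"]; 
for z in(.3,.4,.5,.6):print(z,ray(d,(348,151),z),ray(d,(510,205),z),ray(e,(376,0),z),ray(e,(560,150),z))
```

```text
wall [0.924 0.333 0.   ]
wall [0.854 0.027 0.   ]
wall [ 0.831 -0.075  0.   ]
shelf line [ 0.49621583 -0.21250407  0.91476789] [-0.28220534 -0.9568551  -0.0691988 ] [[0.637, 0.266, 0.949], [0.553, -0.021, 0.929], [0.496, -0.213, 0.915], [0.44, -0.404, 0.901], [0.355, -0.691, 0.88]]
0.3 [ 0.62247292 -0.30856844  0.3       ] [ 0.52296957 -0.62614254  0.3       ] [1.70255758 0.57426582 0.3       ] [ 1.21059154 -0.65616019  0.3       ]
0.4 [ 0.60138433 -0.29470161  0.4       ] [ 0.51144164 -0.58176199  0.4       ] [1.47395879 0.36532485 0.4       ] [ 1.04074973 -0.7181477   0.4       ]
0.5 [ 0.58029575 -0.28083478  0.5       ] [ 0.49991372 -0.53738144  0.5       ] [1.24536001 0.15638387 0.5       ] [ 0.87090793 -0.7801352   0.5       ]
0.6 [ 0.55920716 -0.26696795  0.6       ] [ 0.48838579 -0.49300089  0.6       ] [ 1.01676122 -0.0525571   0.6       ] [ 0.70106612 -0.84212271  0.6       ]
```

```bash
cat >> h.py <<'E'
def ori(phi,lam=0):
    f=np.radians(phi);y=np.array([np.cos(f),np.sin(f),0]);z=np.array([0,0,-1.])
    return Ro.from_matrix(np.column_stack([np.cross(y,z),y,z]))*Ro.from_rotvec([np.radians(lam),0,0])
def go(pos,phi,lam=0,start=None):
    p,r=tool() if start is None else start
    R=ori(phi,lam);v=(r.inv()*R).as_rotvec();x=r.inv().apply(np.array(pos)-p)*1000
    print(dict(zip("xyz",np.round(x,1).tolist())),dict(zip(("rx","ry","rz"),np.round(v,3).tolist())))
    return np.array(pos),R
E
python3 -c "
from h import *
go([.575,-.1,.25],-34)"
```

```text
{'x': 488.8, 'y': -306.1, 'z': -61.8} {'rx': -0.0, 'ry': -0.0, 'rz': -0.572}
```

>>> step_arm:
  commands:
    - {"x":489,"y":-306,"z":-62,"rz":-0.572}
    - {"x":489,"y":-306,"z":-62,"rz":-0.572}
    - {"x":489,"y":-306,"z":-62,"rz":-0.572}
    - {"x":489,"y":-306,"z":-62,"rz":-0.572}
    - {"x":489,"y":-306,"z":-62,"rz":-0.572}
    - {"x":489,"y":-306,"z":-62,"rz":-0.572}
    - {"x":489,"y":-306,"z":-62,"rz":-0.572}
    - {"x":489,"y":-306,"z":-62,"rz":-0.572}
    - {"x":489,"y":-306,"z":-62,"rz":-0.572}
    - {"x":489,"y":-306,"z":-62,"rz":-0.572}
    - {"x":489,"y":-306,"z":-62,"rz":-0.572}
    - {"x":489,"y":-306,"z":-62,"rz":-0.572}

```text
schema error: expected keys x, y, z, rx, ry, rz
```

Run:
```python
from h import *
d,R,t=wrist("w1");p,r=tool();print(p,np.round(sense()["joints"],3),sense()["clock"])
print(R.tolist(),t.tolist())
```

```text
[ 0.24672235 -0.57423144  0.18821813] [-1.184  0.423  1.63  -0.     1.089 -0.019] 0.6
[[0.3946980435131318, -0.9188108185673556, -0.00036623829782998036], [-0.8911877866482165, -0.3829288255537885, 0.24320740837615976], [-0.22360184117300544, -0.09566710115594057, -0.9699742379983398]] [-0.6248013741076186, -0.03068859823171291, 0.39007896251486257]
```

View pics/w1.png

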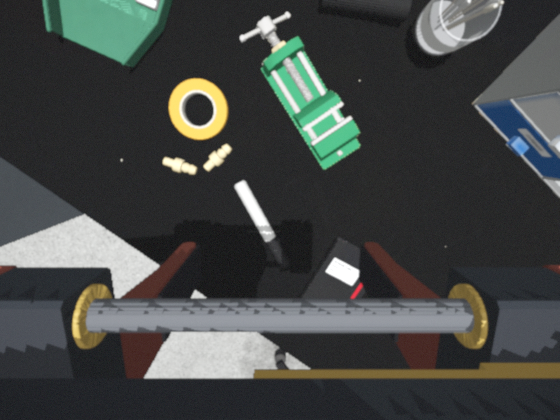

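The move was refused because every row needs all six keys, so that picture shows the start pose: tool box and vise, with a tray corner at the upper left. I'll resend it.

>>> step_arm:
  commands:
    - {"x":489,"y":-306,"z":-62,"rx":0,"ry":0,"rz":-0.572}
    - {"x":489,"y":-306,"z":-62,"rx":0,"ry":0,"rz":-0.572}
    - {"x":489,"y":-306,"z":-62,"rx":0,"ry":0,"rz":-0.572}
    - {"x":489,"y":-306,"z":-62,"rx":0,"ry":0,"rz":-0.572}
    - {"x":489,"y":-306,"z":-62,"rx":0,"ry":0,"rz":-0.572}
    - {"x":489,"y":-306,"z":-62,"rx":0,"ry":0,"rz":-0.572}
    - {"x":489,"y":-306,"z":-62,"rx":0,"ry":0,"rz":-0.572}
    - {"x":489,"y":-306,"z":-62,"rx":0,"ry":0,"rz":-0.572}
    - {"x":489,"y":-306,"z":-62,"rx":0,"ry":0,"rz":-0.572}
    - {"x":489,"y":-306,"z":-62,"rx":0,"ry":0,"rz":-0.572}
    - {"x":489,"y":-306,"z":-62,"rx":0,"ry":0,"rz":-0.572}
    - {"x":489,"y":-306,"z":-62,"rx":0,"ry":0,"rz":-0.572}

```text
clock: 2.1
eef_pos: [0.5742, -0.1013, 0.2498]
orientation: [-0.0, 0.883, 0.469, -0.001]
contact_force: [0.1, -0.2, 0.6]
opening: 0.0882
gripper_force: 0.0
```

Run:
```python
from h import *
d,R,t=wrist("w2");p,r=tool();s=sense();print(p,np.round(s["joints"],3),s["clock"],s["qvel"])
np.savez("w2.npz",R=R,t=t)
for q in ([.585,-.104,.099],):
    c=R@np.array(q)+t;print(d["fx"]*c[:2]/c[2]+[d["cx"],d["cy"]])
```

```text
[ 0.57418246 -0.10145713  0.24988861] [-0.195  0.297  1.666 -0.     1.18   0.4  ] 2.15 [-0.0048556  -0.00021832 -0.00108908  0.00389856 -0.00127258  0.00466447]
[289.62072975 194.33764182]
```

View pics/w2.png

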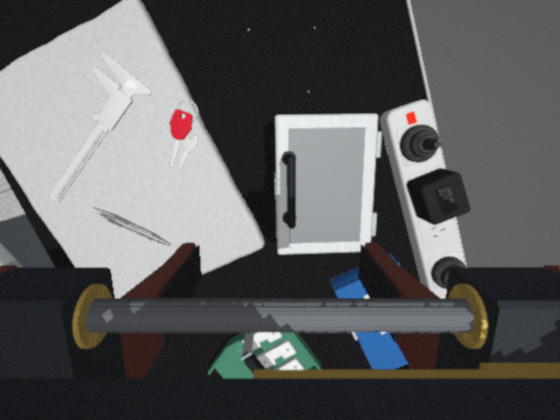

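Run:
```python
from h import *
d=get_image("wrist");z=np.load("w2.npz");R,t=z["R"],z["t"]
a,b=[ray(d,q,.099,R,t) for q in((290,154),(290,226))];print(a,b,(a+b)/2,np.degrees(np.arctan2(*(a-b)[1::-1])),np.linalg.norm(a-b))
c=[ray(d,q,.066,R,t) for q in((276,115),(379,114),(277,254),(374,252))]
print(np.round(c,4),np.mean(c,0));
for i,j in((2,0),(3,1),(0,1),(2,3)):
    v=c[j]-c[i];print(np.degrees(np.arctan2(v[1],v[0])),np.linalg.norm(v))
for u,v in [(409,0),(428,90)]: print("wall",ray(d,(u,v),0,R,t))
```

```text
[ 0.61006665 -0.06700993  0.099     ] [ 0.56482466 -0.13516879  0.099     ] [ 0.58744565 -0.10108936  0.099     ] 56.424880804031325 0.08180751117981053
[[ 0.6212 -0.0227  0.066 ]
 [ 0.7209 -0.0888  0.066 ]
 [ 0.5257 -0.1655  0.066 ]
 [ 0.6313 -0.2335  0.066 ]] [ 0.62475517 -0.1276459   0.066     ]
56.23115127715088 0.17178932308571473
58.22455882749013 0.17023796702762034
-33.510805564960464 0.11963067157617767
-32.768093924218036 0.12557025585235265
wall [0.83884182 0.00177327 0.        ]
wall [ 0.80954912 -0.10609144  0.        ]
```

Run:
```python
from h import *
go([.587,-.101,.12],-33.5);go([.587,-.101,.080],-33.5)
```

```text
{'x': 7.6, 'y': 10.3, 'z': 130.0} {'rx': -0.001, 'ry': 0.0, 'rz': -0.01}
{'x': 7.6, 'y': 10.3, 'z': 170.0} {'rx': -0.001, 'ry': 0.0, 'rz': -0.01}
```

>>> step_arm:
  commands:
    - {"x":7.5,"y":10,"z":60,"rx":0,"ry":0,"rz":-0.01}
    - {"x":7.5,"y":10,"z":110,"rx":0,"ry":0,"rz":-0.01}
    - {"x":7.5,"y":10,"z":145,"rx":0,"ry":0,"rz":-0.01}
    - {"x":7.5,"y":10,"z":160,"rx":0,"ry":0,"rz":-0.01}
    - {"x":7.5,"y":10,"z":170,"rx":0,"ry":0,"rz":-0.01}
    - {"x":7.5,"y":10,"z":170,"rx":0,"ry":0,"rz":-0.01}

```text
clock: 2.95
eef_pos: [0.588, -0.0998, 0.0806]
orientation: [0.0, 0.881, 0.474, 0.0]
contact_force: [-0.2, -1.5, -0.3]
opening: 0.0878
gripper_force: 0.0
```

>>> step_arm:
  commands:
    - {"x":0,"y":0,"z":0,"rx":0,"ry":0,"rz":0}
    - {"x":0,"y":0,"z":0,"rx":0,"ry":0,"rz":0}
    - {"x":0,"y":0,"z":0,"rx":0,"ry":0,"rz":0}
    - {"x":0,"y":0,"z":0,"rx":0,"ry":0,"rz":0}
    - {"x":0,"y":0,"z":0,"rx":0,"ry":0,"rz":0}
    - {"x":0,"y":0,"z":0,"rx":0,"ry":0,"rz":0}
  fingers: 0

```text
clock: 3.7
eef_pos: [0.5877, -0.0994, 0.0801]
orientation: [-0.0, 0.88, 0.474, -0.0]
contact_force: [0.2, -0.7, -0.4]
opening: 0.0313
gripper_force: 0.0
```

>>> step_arm:
  commands:
    - {"x":0,"y":0,"z":0,"rx":0,"ry":0,"rz":0}
    - {"x":0,"y":0,"z":0,"rx":0,"ry":0,"rz":0}
    - {"x":0,"y":0,"z":0,"rx":0,"ry":0,"rz":0}
    - {"x":0,"y":0,"z":0,"rx":0,"ry":0,"rz":0}
  fingers: 0

```text
clock: 4.2
eef_pos: [0.5877, -0.0994, 0.0802]
orientation: [-0.0, 0.881, 0.474, 0.0]
contact_force: [-0.7, 0.5, -0.4]
opening: 0.0005
gripper_force: 0.0
```

Run:
```python
import numpy as np
b=np.array([-105,41.])
for k in range(1,19):
    a=1.4*(1-np.cos(np.pi*min(k/17,1)))/2;l=-np.radians(12)*a/1.4
    R=np.array([[np.cos(a),np.sin(a)],[-np.sin(a),np.cos(a)]])
    d=R@b-b+19*np.array([-np.sin(l),-np.cos(l)])-19*np.array([0,-1])
    print('{"x":0,"y":%.1f,"z":%.1f,"rx":%.3f,"ry":0,"rz":0},'%(d[0],-d[1],l),end=" ")
```

```text
{"x":0,"y":0.5,"z":-1.2,"rx":-0.002,"ry":0,"rz":0}, {"x":0,"y":2.2,"z":-4.9,"rx":-0.007,"ry":0,"rz":0}, {"x":0,"y":5.2,"z":-10.8,"rx":-0.016,"ry":0,"rz":0}, {"x":0,"y":9.7,"z":-18.4,"rx":-0.027,"ry":0,"rz":0}, {"x":0,"y":16.1,"z":-27.3,"rx":-0.042,"ry":0,"rz":0}, {"x":0,"y":24.4,"z":-36.7,"rx":-0.058,"ry":0,"rz":0}, {"x":0,"y":34.7,"z":-46.0,"rx":-0.076,"ry":0,"rz":0}, {"x":0,"y":46.6,"z":-54.4,"rx":-0.095,"ry":0,"rz":0}, {"x":0,"y":59.8,"z":-61.4,"rx":-0.114,"ry":0,"rz":0}, {"x":0,"y":73.5,"z":-66.6,"rx":-0.133,"ry":0,"rz":0}, {"x":0,"y":87.0,"z":-70.0,"rx":-0.151,"ry":0,"rz":0}, {"x":0,"y":99.5,"z":-71.7,"rx":-0.168,"ry":0,"rz":0}, {"x":0,"y":110.6,"z":-72.0,"rx":-0.182,"ry":0,"rz":0}, {"x":0,"y":119.5,"z":-71.6,"rx":-0.194,"ry":0,"rz":0}, {"x":0,"y":126.1,"z":-70.8,"rx":-0.202,"ry":0,"rz":0}, {"x":0,"y":130.2,"z":-70.1,"rx":-0.208,"ry":0,"rz":0}, {"x":0,"y":131.5,"z":-69.9,"rx":-0.209,"ry":0,"rz":0}, {"x":0,"y":131.5,"z":-69.9,"rx":-0.209,"ry":0,"rz":0},
```

Run:
```python
from h import *
d,R,t=wrist();e=get_image("top")
a=d["img"];b=cv2.resize(e["img"][150:230,200:320],(560,373))
cv2.imwrite("pics/c1.png",np.vstack([a[100:320],b])[:,:,::-1]);s=sense();print(s["opening"],s["eef_pos"],s["contact_force"])
```

```text
0.00031426318530639475 [ 0.58775236 -0.09941542  0.080183  ] [0.82899344 0.51620514 0.68581218]
```

View pics/c1.png

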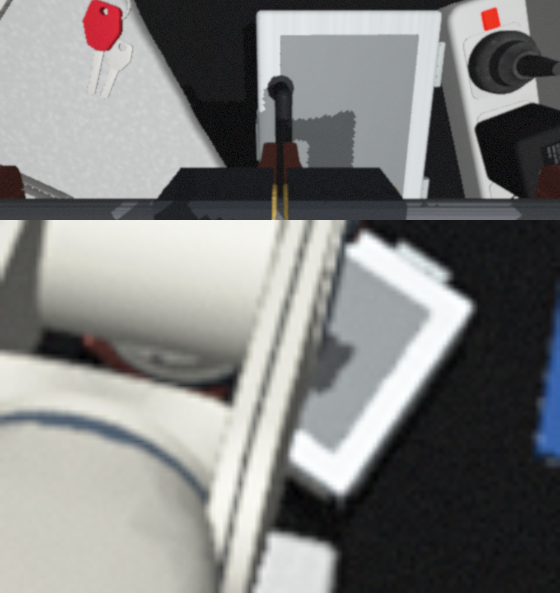

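The bar (column 283) lines up with the closed fingers (column 280), but the opening reads 0. I'll lift a little and read the force.

>>> step_arm:
  commands:
    - {"x":0,"y":0.5,"z":-1.2,"rx":-0.002,"ry":0,"rz":0}
    - {"x":0,"y":2.2,"z":-4.9,"rx":-0.007,"ry":0,"rz":0}
    - {"x":0,"y":5.2,"z":-10.8,"rx":-0.016,"ry":0,"rz":0}
    - {"x":0,"y":9.7,"z":-18.4,"rx":-0.027,"ry":0,"rz":0}

```text
clock: 4.8
eef_pos: [0.596, -0.1049, 0.0991]
orientation: [0.012, 0.88, 0.474, 0.007]
contact_force: [-0.5, 0.8, 0.6]
opening: 0.0004
gripper_force: 0.0
```

Run:
```python
from h import *
d,R,t=wrist();a=d["img"][150:330,200:380]
cv2.imwrite("pics/c2.png",cv2.resize(a,(600,600),interpolation=cv2.INTER_CUBIC)[:,:,::-1]);s=sense();print(s["opening"],s["gripper_force"],s["eef_pos"],s["contact_force"],s["moment"])
```

```text
4.6895457943087995e-05 0.0 [ 0.597168   -0.10521016  0.10028362] [-0.12249383  0.88625051  0.10365132] [ 0.00782597 -0.04949261 -0.01616179]
```

View pics/c2.png

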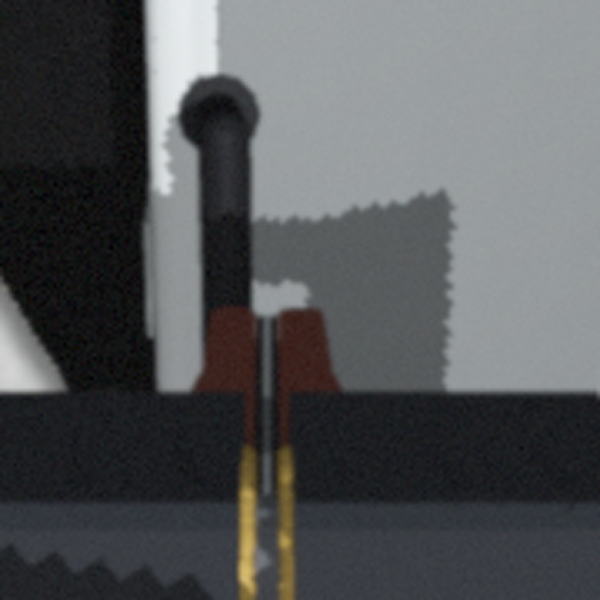

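Run:
```python
from h import *
d,R,t=wrist();z=np.load("w2.npz");H=np.array(d["hand_eye"])
p1=np.array([.58775,-.0994,.0802]);r1=ori(np.degrees(np.arctan2(-.474,.88))*1)  # check
r1=Ro.from_quat([.8805,.474,0,0]);Rc=r1.as_matrix()@H[:3,:3];c=p1+r1.as_matrix()@H[:3,3]
V=[(z["R"],z["t"],(290,156)),(Rc.T,-Rc.T@c,(280.5,188)),(R,t,(265.4,184.5))]
K=np.array([[d["fx"],0,d["cx"]],[0,d["fy"],d["cy"]],[0,0,1]])
P=[K@np.column_stack([a,b]) for a,b,_ in V]
for i,j in((0,1),(1,2),(0,2)):
    X=cv2.triangulatePoints(P[i],P[j],np.float64(V[i][2]),np.float64(V[j][2]));print(i,j,(X[:3]/X[3]).T)
for a,b,q in V: print([np.round(ray(d,q,zz,a,b),4).tolist() for zz in(.06,.08,.099,.12)])
```

```text
0 1 [[ 0.60855364 -0.06845129  0.09863781]]
1 2 [[ 0.60269332 -0.07705273  0.02967605]]
0 2 [[ 0.60901784 -0.06912526  0.09798672]]
[[0.6087, -0.0713, 0.06], [0.6088, -0.07, 0.08], [0.6089, -0.0688, 0.099], [0.609, -0.0675, 0.12]]
[[0.605, -0.0732, 0.06], [0.6067, -0.0705, 0.08], [0.6083, -0.068, 0.099], [0.61, -0.0653, 0.12]]
[[0.6057, -0.0736, 0.06], [0.6075, -0.0714, 0.08], [0.6093, -0.0693, 0.099], [0.6112, -0.0669, 0.12]]
```

Run:
```python
import cv2
i=cv2.imread("pics/c1.png")
for r in range(130,170,6): print(r,[ "%d/%d"%(p[2],p[0]) for p in i[r,256:308:2]])
i=cv2.imread("pics/c2.png")
for r in (290,320,350,380): print(r,[ "%d/%d"%(p[2],p[0]) for p in i[r,190:350:6]])
```

```text
130 ['98/104', '102/108', '127/133', '139/145', '140/147', '144/149', '144/150', '144/150', '142/148', '113/119', '33/37', '24/28', '18/18', '25/24', '19/22', '20/25', '19/22', '21/23', '64/68', '86/92', '87/92', '87/91', '88/92', '88/93', '87/92', '86/91']
136 ['84/89', '105/108', '127/132', '137/142', '141/147', '144/148', '142/148', '144/148', '144/150', '127/133', '33/36', '24/27', '30/32', '23/27', '22/26', '26/25', '25/29', '21/22', '63/66', '87/92', '88/92', '87/92', '86/90', '86/91', '87/90', '86/89']
142 ['79/85', '106/109', '130/135', '136/142', '124/124', '107/103', '96/93', '98/96', '97/92', '95/90', '34/32', '21/20', '25/25', '25/31', '38/27', '47/26', '51/26', '55/32', '71/59', '109/106', '142/147', '150/156', '149/157', '143/150', '149/155', '136/142']
148 ['69/73', '108/114', '126/131', '103/97', '61/32', '60/31', '63/32', '60/32', '60/34', '62/32', '50/22', '19/24', '19/26', '34/32', '54/29', '60/28', '63/33', '56/28', '61/30', '56/27', '69/47', '136/140', '149/156', '150/156', '151/156', '146/153']
154 ['63/67', '113/118', '115/119', '72/54', '59/30', '57/25', '58/2
[... 1002 characters left out ...]
 '60/28', '59/29', '58/30', '56/25', '60/32', '62/31', '65/52', '60/65', '86/92', '51/50', '68/46', '61/31', '59/28', '58/28', '62/30', '58/30', '60/27', '68/49', '84/87', '88/93', '88/93', '87/92']
350 ['144/150', '142/149', '94/96', '58/34', '59/28', '59/28', '61/29', '60/29', '65/37', '60/28', '60/28', '39/25', '53/57', '80/86', '35/36', '51/24', '60/28', '60/27', '57/30', '58/31', '60/31', '61/32', '61/31', '72/58', '87/91', '87/91', '87/92']
380 ['143/147', '98/92', '61/33', '60/31', '60/29', '61/32', '58/24', '60/33', '59/30', '59/29', '58/30', '39/23', '57/61', '82/87', '33/35', '51/29', '57/23', '62/32', '61/31', '58/28', '62/31', '60/30', '59/25', '58/26', '63/42', '82/83', '87/93']
```

Run:
```python
import cv2,numpy as np
i=cv2.imread("pics/w2.png").astype(int);j=cv2.imread("pics/c1.png").astype(int)
for r in (240,244,248,252,256,260,266):
    f=lambda p:np.where((p[:,2]-p[:,0]>15)&(p[:,2]<110)&(p[:,2]>35))[0]
    a=f(i[r]);a=a[(a>120)&(a<440)];b=f(j[r-100]);b=b[(b>240)&(b<320)]
    L=a[a<280];Rr=a[a>280];print(r,(L.min(),L.max()) if len(L) else 0,(Rr.min(),Rr.max()) if len(Rr) else 0,b.min() if len(b) else 0,b.max() if len(b) else 0)
```

```text
240 0 0 0 0
244 (np.int64(183), np.int64(193)) (np.int64(366), np.int64(378)) 264 295
248 (np.int64(179), np.int64(194)) (np.int64(366), np.int64(382)) 263 296
252 (np.int64(176), np.int64(190)) (np.int64(369), np.int64(386)) 263 297
256 (np.int64(172), np.int64(187)) (np.int64(372), np.int64(388)) 262 297
260 (np.int64(168), np.int64(184)) (np.int64(375), np.int64(391)) 261 298
266 (np.int64(162), np.int64(180)) (np.int64(380), np.int64(397)) 258 300
```

Run:
```python
from h import *
go([.588,-.100,.10],-33.5);go([.588,-.100,.063],-33.5)
```

```text
{'x': -0.7, 'y': -10.2, 'z': -0.4} {'rx': 0.03, 'ry': -0.001, 'rz': 0.002}
{'x': -0.7, 'y': -11.3, 'z': 36.6} {'rx': 0.03, 'ry': -0.001, 'rz': 0.002}
```

The finger pixel spread against the opening puts the visible tips about 38 mm short of the reported TCP. That explains the miss, so I'll open the fingers and go lower while watching the force.

>>> step_arm:
  commands:
    - {"x":-0.5,"y":-10,"z":0,"rx":0.03,"ry":0,"rz":0}
    - {"x":-0.5,"y":-10,"z":0,"rx":0.03,"ry":0,"rz":0}
    - {"x":-0.5,"y":-10,"z":0,"rx":0.03,"ry":0,"rz":0}
    - {"x":-0.5,"y":-10.2,"z":10,"rx":0.03,"ry":0,"rz":0}
    - {"x":-0.5,"y":-10.5,"z":20,"rx":0.03,"ry":0,"rz":0}
    - {"x":-0.5,"y":-11,"z":30,"rx":0.03,"ry":0,"rz":0}
    - {"x":-0.5,"y":-11.3,"z":36.5,"rx":0.03,"ry":0,"rz":0}
  fingers: 0.6

```text
clock: 5.78
eef_pos: [0.5864, -0.0994, 0.0606]
orientation: [-0.002, 0.88, 0.474, -0.001]
contact_force: [0.2, 0.6, 0.2]
opening: 0.0523
gripper_force: 0.0
```

>>> step_arm:
  commands:
    - {"x":0,"y":1,"z":8,"rx":0,"ry":0,"rz":0}
    - {"x":0,"y":1,"z":14,"rx":0,"ry":0,"rz":0}
    - {"x":0,"y":1,"z":18,"rx":0,"ry":0,"rz":0}
    - {"x":0,"y":1,"z":18,"rx":0,"ry":0,"rz":0}

```text
clock: 6.28
eef_pos: [0.5876, -0.1, 0.0436]
orientation: [-0.001, 0.88, 0.474, -0.001]
contact_force: [-0.3, 0.9, 0.0]
opening: 0.0528
gripper_force: 0.0
```

>>> step_arm:
  commands:
    - {"x":0,"y":0,"z":0,"rx":0,"ry":0,"rz":0}
    - {"x":0,"y":0,"z":0,"rx":0,"ry":0,"rz":0}
    - {"x":0,"y":0,"z":0,"rx":0,"ry":0,"rz":0}
    - {"x":0,"y":0,"z":0,"rx":0,"ry":0,"rz":0}
    - {"x":0,"y":0,"z":0,"rx":0,"ry":0,"rz":0}
    - {"x":0,"y":0,"z":0,"rx":0,"ry":0,"rz":0}
  fingers: 0

```text
clock: 7.02
eef_pos: [0.5893, -0.1009, 0.044]
orientation: [-0.0, 0.88, 0.474, 0.0]
contact_force: [4.8, -3.9, -2.9]
opening: 0.0088
gripper_force: 30.0
```

Run:
```python
import numpy as np
b=np.array([-105,41.])
for k in range(1,20):
    a=1.4*(1-np.cos(np.pi*min(k/18,1)))/2;l=-np.radians(12)*a/1.4
    R=np.array([[np.cos(a),np.sin(a)],[-np.sin(a),np.cos(a)]])
    d=R@b-b+57*np.array([-np.sin(l),-np.cos(l)])-57*np.array([0,-1])
    print('{"x":0,"y":%.1f,"z":%.1f,"rx":%.3f,"ry":0,"rz":0},'%(d[0],-d[1],l),end=" ")
```

```text
{"x":0,"y":0.5,"z":-1.1,"rx":-0.002,"ry":0,"rz":0}, {"x":0,"y":2.2,"z":-4.4,"rx":-0.006,"ry":0,"rz":0}, {"x":0,"y":5.1,"z":-9.7,"rx":-0.014,"ry":0,"rz":0}, {"x":0,"y":9.5,"z":-16.6,"rx":-0.024,"ry":0,"rz":0}, {"x":0,"y":15.5,"z":-24.7,"rx":-0.037,"ry":0,"rz":0}, {"x":0,"y":23.4,"z":-33.6,"rx":-0.052,"ry":0,"rz":0}, {"x":0,"y":33.1,"z":-42.5,"rx":-0.069,"ry":0,"rz":0}, {"x":0,"y":44.4,"z":-50.9,"rx":-0.087,"ry":0,"rz":0}, {"x":0,"y":57.1,"z":-58.3,"rx":-0.105,"ry":0,"rz":0}, {"x":0,"y":70.5,"z":-64.2,"rx":-0.123,"ry":0,"rz":0}, {"x":0,"y":84.1,"z":-68.5,"rx":-0.141,"ry":0,"rz":0}, {"x":0,"y":97.2,"z":-71.2,"rx":-0.157,"ry":0,"rz":0}, {"x":0,"y":109.3,"z":-72.4,"rx":-0.172,"ry":0,"rz":0}, {"x":0,"y":119.7,"z":-72.6,"rx":-0.185,"ry":0,"rz":0}, {"x":0,"y":128.2,"z":-72.2,"rx":-0.195,"ry":0,"rz":0}, {"x":0,"y":134.4,"z":-71.5,"rx":-0.203,"ry":0,"rz":0}, {"x":0,"y":138.1,"z":-70.9,"rx":-0.208,"ry":0,"rz":0}, {"x":0,"y":139.4,"z":-70.7,"rx":-0.209,"ry":0,"rz":0}, {"x":0,"y":139.4,"z":-70.7,"rx":-0.209,"ry":0,"rz":0},
```

Gripped, with 8.8 mm opening and 30 N. I'll run the first half of the arc and check.

>>> step_arm:
  commands:
    - {"x":0,"y":0.5,"z":-1.1,"rx":-0.002,"ry":0,"rz":0}
    - {"x":0,"y":2.2,"z":-4.4,"rx":-0.006,"ry":0,"rz":0}
    - {"x":0,"y":5.1,"z":-9.7,"rx":-0.014,"ry":0,"rz":0}
    - {"x":0,"y":9.5,"z":-16.6,"rx":-0.024,"ry":0,"rz":0}
    - {"x":0,"y":15.5,"z":-24.7,"rx":-0.037,"ry":0,"rz":0}
    - {"x":0,"y":23.4,"z":-33.6,"rx":-0.052,"ry":0,"rz":0}
    - {"x":0,"y":33.1,"z":-42.5,"rx":-0.069,"ry":0,"rz":0}

```text
clock: 7.9
eef_pos: [0.6165, -0.1189, 0.0853]
orientation: [0.03, 0.88, 0.474, 0.016]
contact_force: [8.4, -3.1, -16.6]
opening: 0.0091
gripper_force: 30.0
```

Run:
```python
import numpy as np
b=np.array([-105,41.])
def tcp(k,s):
    a=1.4*(1-np.cos(np.pi*min(k/18,1)))/2;l=-np.radians(12)*a/1.4
    R=np.array([[np.cos(a),np.sin(a)],[-np.sin(a),np.cos(a)]])
    return R@b*s+57*np.array([-np.sin(l),-np.cos(l)]),l
p0,l0=tcp(7,1)
for k in range(7,20):
    p,l=tcp(k,1-min(.03,.015*(k-6)));d=p-p0
    y=np.array([np.cos(l0),-np.sin(l0)]);z=np.array([-np.sin(l0),-np.cos(l0)])
    # y axis in (outward,up): lam<0 -> y tips up
    print('{"x":0,"y":%.1f,"z":%.1f,"rx":%.3f,"ry":0,"rz":0},'%(d@y,d@z,l-l0),end=" ")
```

```text
{"x":0,"y":1.0,"z":1.3,"rx":0.000,"ry":0,"rz":0}, {"x":0,"y":13.7,"z":-4.7,"rx":-0.018,"ry":0,"rz":0}, {"x":0,"y":26.4,"z":-11.0,"rx":-0.036,"ry":0,"rz":0}, {"x":0,"y":39.8,"z":-15.9,"rx":-0.054,"ry":0,"rz":0}, {"x":0,"y":53.3,"z":-19.1,"rx":-0.072,"ry":0,"rz":0}, {"x":0,"y":66.2,"z":-20.8,"rx":-0.088,"ry":0,"rz":0}, {"x":0,"y":78.0,"z":-21.2,"rx":-0.103,"ry":0,"rz":0}, {"x":0,"y":88.1,"z":-20.7,"rx":-0.116,"ry":0,"rz":0}, {"x":0,"y":96.3,"z":-19.7,"rx":-0.127,"ry":0,"rz":0}, {"x":0,"y":102.3,"z":-18.6,"rx":-0.134,"ry":0,"rz":0}, {"x":0,"y":105.9,"z":-17.8,"rx":-0.139,"ry":0,"rz":0}, {"x":0,"y":107.1,"z":-17.5,"rx":-0.141,"ry":0,"rz":0}, {"x":0,"y":107.1,"z":-17.5,"rx":-0.141,"ry":0,"rz":0},
```

>>> step_arm:
  commands:
    - {"x":0,"y":1,"z":1.3,"rx":0,"ry":0,"rz":0}
    - {"x":0,"y":13.7,"z":-4.7,"rx":-0.018,"ry":0,"rz":0}
    - {"x":0,"y":26.4,"z":-11,"rx":-0.036,"ry":0,"rz":0}
    - {"x":0,"y":39.8,"z":-15.9,"rx":-0.054,"ry":0,"rz":0}
    - {"x":0,"y":53.3,"z":-19.1,"rx":-0.072,"ry":0,"rz":0}

```text
clock: 8.52
eef_pos: [0.6573, -0.1462, 0.1088]
orientation: [0.06, 0.878, 0.473, 0.032]
contact_force: [-3.9, 1.3, -1.2]
opening: 0.0092
gripper_force: 30.0
```

>>> step_arm:
  commands:
    - {"x":0,"y":13,"z":-0.8,"rx":-0.016,"ry":0,"rz":0}
    - {"x":0,"y":24.8,"z":-0.3,"rx":-0.031,"ry":0,"rz":0}
    - {"x":0,"y":34.8,"z":0.9,"rx":-0.044,"ry":0,"rz":0}
    - {"x":0,"y":42.9,"z":2.5,"rx":-0.055,"ry":0,"rz":0}
    - {"x":0,"y":48.8,"z":4,"rx":-0.062,"ry":0,"rz":0}
    - {"x":0,"y":52.4,"z":5.1,"rx":-0.067,"ry":0,"rz":0}
    - {"x":0,"y":53.5,"z":5.5,"rx":-0.069,"ry":0,"rz":0}

```text
clock: 9.4
eef_pos: [0.7035, -0.1767, 0.1104]
orientation: [0.091, 0.876, 0.472, 0.049]
contact_force: [-4.5, -1.2, 0.6]
opening: 0.0092
gripper_force: 30.0
```

Run:
```python
from h import *
p,r=tool();g=p-.057*r.as_matrix()[:,2];h=np.array([.6746,-.159,.058]);v=g-h
f=v[:2]@[.834,-.552];print(g,f,v[2],np.degrees(np.arctan2(v[2],f)),"alpha",np.radians(158.7)-np.arctan2(v[2],f),np.round(sense()["joints"],3),sense()["contact_force"])
```

```text
[ 0.693789   -0.17022095  0.16619865] 0.02219758490415059 0.10819865446039367 78.40630564721819 alpha 1.40138933504602 [-0.228  0.57   1.605 -0.102  0.775  0.421] [-4.53904866 -1.24546763  0.63665458]
```

>>> step_arm:
  commands:
    - {"x":0,"y":0,"z":0,"rx":0,"ry":0,"rz":0}
    - {"x":0,"y":0,"z":0,"rx":0,"ry":0,"rz":0}
    - {"x":0,"y":0,"z":-20,"rx":0,"ry":0,"rz":0}
    - {"x":0,"y":0,"z":-50,"rx":0,"ry":0,"rz":0}
    - {"x":0,"y":0,"z":-80,"rx":0,"ry":0,"rz":0}
    - {"x":0,"y":0,"z":-85,"rx":0,"ry":0,"rz":0}
  fingers: 0.25

```text
clock: 10.15
eef_pos: [0.6908, -0.1669, 0.1979]
orientation: [0.093, 0.875, 0.471, 0.051]
contact_force: [0.9, -0.2, -0.2]
opening: 0.0221
gripper_force: 0.0
```

Run:
```python
from h import *
H=np.array([.6746,-.159]);u=np.array([.834,-.552])
for x,z in((-55,.19),(-55,.087),(-30,.087),(-15,.087),(3,.087),(-30,.087),(-40,.19)): go([*(H+u*x/1000),z],-33.5)
```

```text
{'x': -2.2, 'y': -72.9, 'z': -7.6} {'rx': 0.213, 'ry': -0.002, 'rz': 0.002}
{'x': -2.4, 'y': -94.6, 'z': 93.0} {'rx': 0.213, 'ry': -0.002, 'rz': 0.002}
{'x': -2.5, 'y': -70.2, 'z': 98.3} {'rx': 0.213, 'ry': -0.002, 'rz': 0.002}
{'x': -2.5, 'y': -55.5, 'z': 101.5} {'rx': 0.213, 'ry': -0.002, 'rz': 0.002}
{'x': -2.5, 'y': -37.9, 'z': 105.3} {'rx': 0.213, 'ry': -0.002, 'rz': 0.002}
{'x': -2.5, 'y': -70.2, 'z': 98.3} {'rx': 0.213, 'ry': -0.002, 'rz': 0.002}
{'x': -2.2, 'y': -58.3, 'z': -4.5} {'rx': 0.213, 'ry': -0.002, 'rz': 0.002}
```

>>> step_arm:
  commands:
    - {"x":-2,"y":-50,"z":-8,"rx":0.1,"ry":0,"rz":0}
    - {"x":-2,"y":-73,"z":-7.5,"rx":0.213,"ry":0,"rz":0}
    - {"x":-2.2,"y":-82,"z":35,"rx":0.213,"ry":0,"rz":0}
    - {"x":-2.4,"y":-92,"z":80,"rx":0.213,"ry":0,"rz":0}
    - {"x":-2.4,"y":-94.5,"z":93,"rx":0.213,"ry":0,"rz":0}
    - {"x":-2.5,"y":-80,"z":96,"rx":0.213,"ry":0,"rz":0}
    - {"x":-2.5,"y":-70,"z":98.3,"rx":0.213,"ry":0,"rz":0}
    - {"x":-2.5,"y":-63,"z":100,"rx":0.213,"ry":0,"rz":0}
    - {"x":-2.5,"y":-55.5,"z":101.5,"rx":0.213,"ry":0,"rz":0}
    - {"x":-2.5,"y":-47,"z":103.5,"rx":0.213,"ry":0,"rz":0}
    - {"x":-2.5,"y":-41,"z":104.5,"rx":0.213,"ry":0,"rz":0}
    - {"x":-2.5,"y":-38,"z":105.3,"rx":0.213,"ry":0,"rz":0}
    - {"x":-2.5,"y":-38,"z":105.3,"rx":0.213,"ry":0,"rz":0}
  fingers: 0

```text
clock: 11.78
eef_pos: [0.6748, -0.1605, 0.0827]
orientation: [-0.003, 0.88, 0.474, -0.001]
contact_force: [-0.1, -0.0, -0.9]
opening: 0.0007
gripper_force: 0.1
```

>>> step_arm:
  commands:
    - {"x":0,"y":-25,"z":0,"rx":0,"ry":0,"rz":0}
    - {"x":0,"y":-40,"z":-50,"rx":0,"ry":0,"rz":0}
    - {"x":0,"y":-60,"z":-110,"rx":0,"ry":0,"rz":0}
    - {"x":0,"y":-60,"z":-110,"rx":0,"ry":0,"rz":0}
  fingers: 0.6

```text
clock: 12.28
eef_pos: [0.6278, -0.128, 0.199]
orientation: [0.001, 0.88, 0.474, 0.002]
contact_force: [1.0, -0.3, -0.8]
opening: 0.0367
gripper_force: 0.0
```

Run:
```python
from h import *
go([.43,-.325,.16],-179)
```

```text
{'x': -273.4, 'y': -57.0, 'z': 37.9} {'rx': -0.003, 'ry': -0.005, 'rz': 2.542}
```

>>> step_arm:
  commands:
    - {"x":-50,"y":-10,"z":0,"rx":0,"ry":0,"rz":0.18}
    - {"x":-100,"y":-20,"z":0,"rx":0,"ry":0,"rz":0.36}
    - {"x":-150,"y":-30,"z":0,"rx":0,"ry":0,"rz":0.54}
    - {"x":-200,"y":-42,"z":0,"rx":0,"ry":0,"rz":0.72}
    - {"x":-250,"y":-52,"z":10,"rx":0,"ry":0,"rz":0.9}
    - {"x":-273,"y":-57,"z":20,"rx":0,"ry":0,"rz":1.08}
    - {"x":-273,"y":-57,"z":30,"rx":0,"ry":0,"rz":1.26}
    - {"x":-273,"y":-57,"z":38,"rx":0,"ry":0,"rz":1.44}
    - {"x":-273,"y":-57,"z":38,"rx":0,"ry":0,"rz":1.62}
    - {"x":-273,"y":-57,"z":38,"rx":0,"ry":0,"rz":1.8}
    - {"x":-273,"y":-57,"z":38,"rx":0,"ry":0,"rz":1.98}
    - {"x":-273,"y":-57,"z":38,"rx":0,"ry":0,"rz":2.16}
    - {"x":-273,"y":-57,"z":38,"rx":0,"ry":0,"rz":2.34}
    - {"x":-273,"y":-57,"z":38,"rx":0,"ry":0,"rz":2.5}
    - {"x":-273,"y":-57,"z":38,"rx":0,"ry":0,"rz":2.54}
    - {"x":-273,"y":-57,"z":38,"rx":0,"ry":0,"rz":2.54}

```text
clock: 14.28
eef_pos: [0.4269, -0.3241, 0.155]
orientation: [0.001, 0.714, -0.7, -0.003]
contact_force: [-0.5, -0.4, -0.4]
opening: 0.0526
gripper_force: 0.0
```

Run:
```python
from h import *
d,R,t=wrist();np.savez("w3.npz",R=R,t=t);e=get_image("top")
a=cv2.resize(d["img"],(560,420));b=cv2.resize(e["img"][110:240,200:320],(520*120//130//1,520))
a=a[:,:,::-1];b=b[:,:,::-1];c=np.zeros((520,560+b.shape[1]-240,3),np.uint8);cv2.imwrite("pics/w3raw.png",a)
a2=a[0:420,100:500];c=np.zeros((520,400+400,3),np.uint8);c[:420,:400]=a2;c[:,400:]=b[:,:400];cv2.imwrite("pics/m3.png",c)
print(np.round(sense()["joints"],3),tool()[0],b.shape)
for q in([.409,-.325,.075],):
    v=R@np.array(q)+t;print(d["fx"]*v[:2]/v[2]+[d["cx"],d["cy"]])
```

```text
[-6.710e-01  3.400e-01  1.849e+00 -1.000e-03  9.600e-01  2.451e+00] [ 0.42694554 -0.32414663  0.15521417] (520, 480, 3)
[297.6724468  212.24617988]
```

View pics/m3.png

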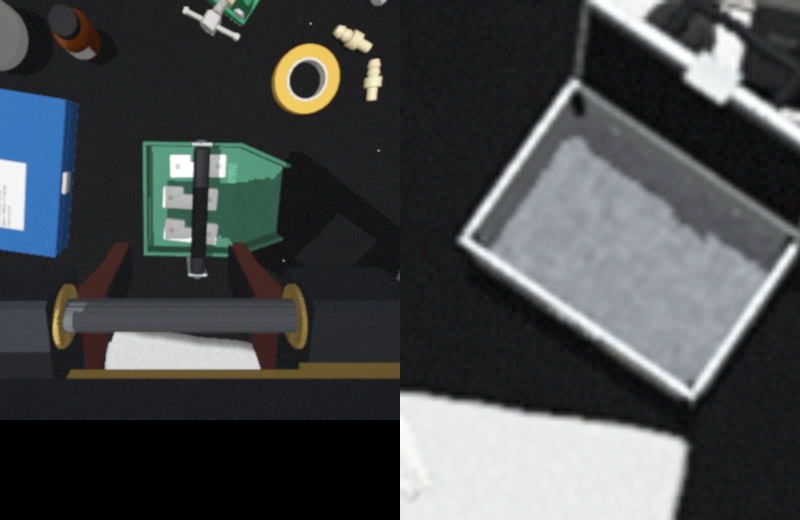

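Run:
```python
from h import *
d=get_image("wrist");z=np.load("w3.npz");R,t=z["R"],z["t"]
a,b=[ray(d,q,.08,R,t) for q in((302,145),(298,272))];print(a,b,(a+b)/2,np.linalg.norm(a-b),np.degrees(np.arctan2(*(a-b)[1::-1])))
# rim corners back wall z=.022: crop (145,143),(145,254); mouth (288,166),(281,240)
for q in((245,143),(245,254),(388,166),(381,240)): print(np.round(ray(d,q,.022,R,t),4))
e=get_image("top");H=ray(e,(244.2,131.2),.058);T=[ray(e,(247.4,110),zz) for zz in(.165,.172,.178)]
u=np.array([.834,-.552,0]);print(H,[ (x-H)@u for x in T],sense()["clock"])
go([(a+b)[0]/2,(a+b)[1]/2,.03],-179);go([(a+b)[0]/2,(a+b)[1]/2,.014],-179)
```

```text
[ 0.40762788 -0.38499345  0.08      ] [ 0.40710491 -0.26833319  0.08      ] [ 0.4073664  -0.32666332  0.08      ] 0.11666143629192731 -89.74315631519738
[ 0.4619 -0.3845  0.022 ]
[ 0.463 -0.263  0.022]
[ 0.3123 -0.3638  0.022 ]
[ 0.3115 -0.2822  0.022 ]
[ 0.71611582 -0.09115409  0.058     ] [np.float64(0.024778392896479286), np.float64(0.023316330985787354), np.float64(0.02206313506233712)] 14.475
{'x': 2.6, 'y': 19.1, 'z': 125.5} {'rx': 0.005, 'ry': 0.003, 'rz': 0.002}
{'x': 2.6, 'y': 19.0, 'z': 141.5} {'rx': 0.005, 'ry': 0.003, 'rz': 0.002}
```

>>> step_arm:
  commands:
    - {"x":2.5,"y":19,"z":40,"rx":0.004,"ry":0.003,"rz":0}
    - {"x":2.5,"y":19,"z":80,"rx":0.004,"ry":0.003,"rz":0}
    - {"x":2.5,"y":19,"z":115,"rx":0.004,"ry":0.003,"rz":0}
    - {"x":2.5,"y":19,"z":132,"rx":0.004,"ry":0.003,"rz":0}
    - {"x":2.5,"y":19,"z":140,"rx":0.004,"ry":0.003,"rz":0}
    - {"x":2.5,"y":19,"z":141,"rx":0.004,"ry":0.003,"rz":0}
    - {"x":2.5,"y":19,"z":141,"rx":0.004,"ry":0.003,"rz":0}

```text
clock: 15.35
eef_pos: [0.4081, -0.327, 0.0157]
orientation: [0.0, 0.714, -0.7, 0.0]
contact_force: [0.1, 0.1, 0.1]
opening: 0.053
gripper_force: 0.0
```

>>> step_arm:
  commands:
    - {"x":0,"y":0,"z":0,"rx":0,"ry":0,"rz":0}
    - {"x":0,"y":0,"z":0,"rx":0,"ry":0,"rz":0}
    - {"x":0,"y":0,"z":0,"rx":0,"ry":0,"rz":0}
    - {"x":0,"y":0,"z":0,"rx":0,"ry":0,"rz":0}
    - {"x":0,"y":0,"z":0,"rx":0,"ry":0,"rz":0}
    - {"x":0,"y":0,"z":0,"rx":0,"ry":0,"rz":0}
  fingers: 0

```text
clock: 16.1
eef_pos: [0.4076, -0.3266, 0.0149]
orientation: [0.0, 0.714, -0.7, -0.0]
contact_force: [-0.6, 0.2, 1.4]
opening: 0.014
gripper_force: 30.0
```

```bash
cat >> h.py <<'E'
C=np.array([.6245,-.127]);U=np.array([.834,-.552])
def pour(x,z,lam,phi=-33.5,start=None):
    R=ori(phi,lam);m=np.array([*(C+U*x),z]);return go(m-R.apply([0,.095,.011]),phi,lam,start)
E
python3 - <<'E'
from h import *
go([.4076,-.3266,.135],-179);s=pour(-.028,.135,0);print(s[0])
E
```

```text
{'x': 0.0, 'y': 0.1, 'z': -120.1} {'rx': 0.001, 'ry': 0.0, 'rz': 0.001}
{'x': -265.3, 'y': -119.2, 'z': -131.2} {'rx': 0.0, 'ry': 0.001, 'rz': -2.538}
[ 0.52192885 -0.05910999  0.146     ]
```

>>> step_arm:
  commands:
    - {"x":0,"y":0,"z":-3,"rx":0,"ry":0,"rz":0}
    - {"x":0,"y":0,"z":-10,"rx":0,"ry":0,"rz":0}
    - {"x":0,"y":0,"z":-24,"rx":0,"ry":0,"rz":0}
    - {"x":0,"y":0,"z":-44,"rx":0,"ry":0,"rz":0}
    - {"x":0,"y":0,"z":-66,"rx":0,"ry":0,"rz":0}
    - {"x":0,"y":0,"z":-88,"rx":0,"ry":0,"rz":0}
    - {"x":0,"y":0,"z":-106,"rx":0,"ry":0,"rz":0}
    - {"x":0,"y":0,"z":-116,"rx":0,"ry":0,"rz":0}
    - {"x":0,"y":0,"z":-120,"rx":0,"ry":0,"rz":0}

```text
clock: 17.23
eef_pos: [0.4077, -0.3267, 0.1356]
orientation: [0.0, 0.714, -0.7, 0.0]
contact_force: [-0.4, -0.1, -3.0]
opening: 0.0138
gripper_force: 29.9
```

>>> step_arm:
  commands:
    - {"x":-4,"y":-1.7,"z":0,"rx":0,"ry":0,"rz":-0.037}
    - {"x":-11.7,"y":-5.2,"z":0,"rx":0,"ry":0,"rz":-0.112}
    - {"x":-23.4,"y":-10.5,"z":-1,"rx":0,"ry":0,"rz":-0.224}
    - {"x":-39,"y":-17.5,"z":-2,"rx":0,"ry":0,"rz":-0.373}
    - {"x":-54.6,"y":-24.5,"z":-3,"rx":0,"ry":0,"rz":-0.523}
    - {"x":-70.2,"y":-31.5,"z":-4,"rx":0,"ry":0,"rz":-0.672}
    - {"x":-85.7,"y":-38.5,"z":-5,"rx":0,"ry":0,"rz":-0.821}
    - {"x":-101.3,"y":-45.5,"z":-6,"rx":0,"ry":0,"rz":-0.97}
    - {"x":-117,"y":-52.5,"z":-7,"rx":0,"ry":0,"rz":-1.12}
    - {"x":-132.5,"y":-59.5,"z":-8,"rx":0,"ry":0,"rz":-1.269}
    - {"x":-148,"y":-66.5,"z":-9,"rx":0,"ry":0,"rz":-1.418}
    - {"x":-163.7,"y":-73.5,"z":-10,"rx":0,"ry":0,"rz":-1.568}
    - {"x":-179.3,"y":-80.5,"z":-11,"rx":0,"ry":0,"rz":-1.717}
    - {"x":-194.8,"y":-87.5,"z":-11,"rx":0,"ry":0,"rz":-1.866}
    - {"x":-210.4,"y":-94.5,"z":-11,"rx":0,"ry":0,"rz":-2.015}
    - {"x":-226,"y":-101.5,"z":-11,"rx":0,"ry":0,"rz":-2.165}
    - {"x":-241.6,"y":-108.5,"z":-11,"rx":0,"ry":0,"rz":-2.314}
    - {"x":-253.3,"y":-113.8,"z":-11,"rx":0,"ry":0,"rz":-2.426}
    - {"x":-261,"y":-117.3,"z":-11,"rx":0,"ry":0,"rz":-2.501}
    - {"x":-265,"y":-119,"z":-11,"rx":0,"ry":0,"rz":-2.538}

```text
clock: 19.73
eef_pos: [0.5212, -0.0587, 0.1449]
orientation: [-0.001, 0.88, 0.474, -0.001]
contact_force: [-0.8, 0.1, -3.9]
opening: 0.0139
gripper_force: 29.9
```

Run:
```python
from h import *
print(np.round(sense()["joints"],3),sense()["contact_force"])
for x,z,l in((-28,.085,0),(-28,.075,8),(-28,.068,14),(-28,.064,17),(-28,.062,20),(-28,.059,23),(-28,.057,26)):pour(x/1000,z,l)
```

```text
[-0.135  0.336  1.884  0.     0.924  0.447] [-0.84717391  0.08299808 -3.85487986]
{'x': 0.1, 'y': 1.0, 'z': 48.9} {'rx': -0.003, 'ry': 0.001, 'rz': 0.002}
{'x': 0.1, 'y': 3.4, 'z': 45.8} {'rx': 0.137, 'ry': 0.001, 'rz': 0.002}
{'x': 0.1, 'y': 6.5, 'z': 43.3} {'rx': 0.242, 'ry': 0.001, 'rz': 0.002}
{'x': 0.1, 'y': 8.4, 'z': 42.6} {'rx': 0.294, 'ry': 0.001, 'rz': 0.002}
{'x': 0.1, 'y': 10.5, 'z': 40.1} {'rx': 0.347, 'ry': 0.001, 'rz': 0.002}
{'x': 0.1, 'y': 12.8, 'z': 38.7} {'rx': 0.399, 'ry': 0.001, 'rz': 0.002}
{'x': 0.1, 'y': 15.4, 'z': 36.4} {'rx': 0.451, 'ry': 0.001, 'rz': 0.002}
```

>>> step_arm:
  commands:
    - {"x":0,"y":0.5,"z":8,"rx":0,"ry":0,"rz":0}
    - {"x":0,"y":1,"z":24,"rx":0.02,"ry":0,"rz":0}
    - {"x":0,"y":1.5,"z":38,"rx":0.06,"ry":0,"rz":0}
    - {"x":0,"y":2.7,"z":45,"rx":0.1,"ry":0,"rz":0}
    - {"x":0,"y":3.4,"z":46,"rx":0.137,"ry":0,"rz":0}
    - {"x":0,"y":4.8,"z":44.8,"rx":0.19,"ry":0,"rz":0}
    - {"x":0,"y":6.5,"z":43.3,"rx":0.242,"ry":0,"rz":0}
    - {"x":0,"y":7.4,"z":43,"rx":0.268,"ry":0,"rz":0}
    - {"x":0,"y":8.4,"z":42.6,"rx":0.294,"ry":0,"rz":0}
    - {"x":0,"y":9.1,"z":41.7,"rx":0.312,"ry":0,"rz":0}
    - {"x":0,"y":9.8,"z":40.9,"rx":0.33,"ry":0,"rz":0}
    - {"x":0,"y":10.5,"z":40.1,"rx":0.347,"ry":0,"rz":0}
    - {"x":0,"y":11.3,"z":39.6,"rx":0.364,"ry":0,"rz":0}
    - {"x":0,"y":12,"z":39.1,"rx":0.382,"ry":0,"rz":0}
    - {"x":0,"y":12.8,"z":38.7,"rx":0.399,"ry":0,"rz":0}
    - {"x":0,"y":12.8,"z":38.7,"rx":0.399,"ry":0,"rz":0}
    - {"x":0,"y":12.8,"z":38.7,"rx":0.399,"ry":0,"rz":0}
    - {"x":0,"y":12.8,"z":38.7,"rx":0.399,"ry":0,"rz":0}

```text
clock: 21.98
eef_pos: [0.5322, -0.0664, 0.1071]
orientation: [-0.175, 0.863, 0.464, -0.094]
contact_force: [-0.2, -0.4, -3.4]
opening: 0.0137
gripper_force: 29.9
```

Run:
```python
from h import *
s=sense();print(np.round(s["contact_force"],2),np.round(s["moment"],3),tool()[0],np.round(s["joints"],3))
d,R,t=wrist();cv2.imwrite("pics/p1.png",np.hstack([d["img"][:,:,::-1][100:420,80:480],get_image("scene")["img"][:,:,::-1][100:420,160:560]]))
for l,z in((26,.057),(29,.056),(32,.055),(36,.055),(40,.055)):pour(-.028,z,l)
```

```text
[-0.16 -0.39 -3.43] [-0.269 -0.37  -0.014] [ 0.53215098 -0.06635513  0.10709252] [-0.233  0.6    1.615  0.139  1.307  0.29 ]
{'x': 0.4, 'y': 1.2, 'z': -2.0} {'rx': 0.054, 'ry': 0.0, 'rz': -0.0}
{'x': 0.4, 'y': 2.5, 'z': -6.0} {'rx': 0.106, 'ry': 0.0, 'rz': -0.0}
{'x': 0.4, 'y': 4.1, 'z': -9.9} {'rx': 0.159, 'ry': 0.0, 'rz': -0.0}
{'x': 0.4, 'y': 6.2, 'z': -16.3} {'rx': 0.228, 'ry': 0.0, 'rz': -0.0}
{'x': 0.4, 'y': 8.6, 'z': -22.5} {'rx': 0.298, 'ry': 0.0, 'rz': -0.0}
```

View pics/p1.png

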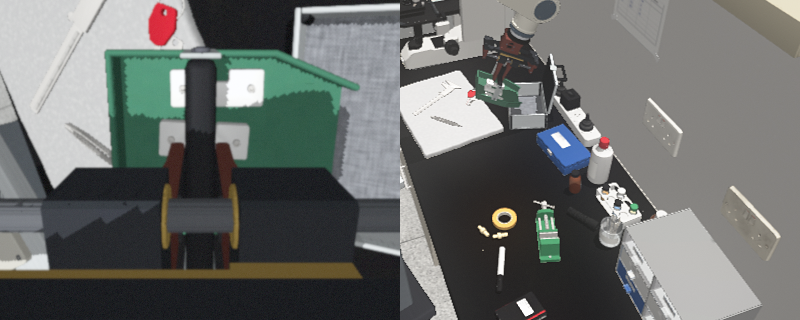

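>>> step_arm:
  commands:
    - {"x":0,"y":0.3,"z":-0.5,"rx":0.014,"ry":0,"rz":0}
    - {"x":0,"y":0.6,"z":-1,"rx":0.027,"ry":0,"rz":0}
    - {"x":0,"y":0.9,"z":-1.5,"rx":0.041,"ry":0,"rz":0}
    - {"x":0,"y":1.2,"z":-2,"rx":0.054,"ry":0,"rz":0}
    - {"x":0,"y":1.2,"z":-2,"rx":0.054,"ry":0,"rz":0}
    - {"x":0,"y":1.2,"z":-2,"rx":0.054,"ry":0,"rz":0}
    - {"x":0,"y":1.2,"z":-2,"rx":0.054,"ry":0,"rz":0}

```text
clock: 22.95
eef_pos: [0.5338, -0.0674, 0.1085]
orientation: [-0.198, 0.858, 0.461, -0.107]
contact_force: [0.3, -0.4, -2.2]
opening: 0.0138
gripper_force: 29.9
```

```bash
cat >> h.py <<'E'
def blobs():
    s=sense();d,R,t=wrist();p,r=tool();i=d["img"].astype(int);H=np.linalg.inv(np.array(d["hand_eye"]))
    c=lambda y,x,z:(lambda v:(d["fx"]*v[0]/v[2]+d["cx"],d["fy"]*v[1]/v[2]+d["cy"]))((H@[x,y,z,1])[:3])
    m=((i.min(2)>150)).astype(np.uint8);m[265:]=0
    n,_,st,ce=cv2.connectedComponentsWithStats(m)
    print(np.round(s["contact_force"],1),np.round(s["moment"],3),s["clock"],"mouth px",np.round([c(.095,x,.011) for x in(-.04,0,.04)]).tolist())
    print([st[k].tolist() for k in range(1,n) if st[k][4]>60])
    return d,(H,c)
E
python3 - <<'E'
from h import *
d,_=blobs();cv2.imwrite("pics/q1.png",d["img"][:,:,::-1])
E
```

```text
[ 0.3 -0.4 -2.2] [-0.27  -0.402  0.026] 22.95 mouth px [[411.0, 287.0], [417.0, 235.0], [424.0, 177.0]]
[[0, 0, 288, 265, 46520], [373, 99, 187, 60, 1531], [353, 122, 182, 143, 12739], [260, 153, 41, 5, 201], [401, 261, 24, 4, 64]]
```

>>> step_arm:
  commands:
    - {"x":0,"y":0.5,"z":-1.5,"rx":0.02,"ry":0,"rz":0}
    - {"x":0,"y":1,"z":-3,"rx":0.04,"ry":0,"rz":0}
    - {"x":0,"y":1.7,"z":-4.5,"rx":0.06,"ry":0,"rz":0}
    - {"x":0,"y":2.3,"z":-6,"rx":0.08,"ry":0,"rz":0}
    - {"x":0,"y":3,"z":-8,"rx":0.105,"ry":0,"rz":0}
    - {"x":0,"y":3,"z":-8,"rx":0.105,"ry":0,"rz":0}
    - {"x":0,"y":3,"z":-8,"rx":0.105,"ry":0,"rz":0}
    - {"x":0,"y":3,"z":-8,"rx":0.105,"ry":0,"rz":0}

```text
clock: 24.0
eef_pos: [0.5389, -0.0708, 0.1144]
orientation: [-0.243, 0.847, 0.455, -0.131]
contact_force: [-0.1, -1.3, -3.1]
opening: 0.0143
gripper_force: 29.9
```

Run:
```python
from h import *
F=[]
for k in range(12):
    d=get_image("wrist");s=sense();F.append(np.r_[s["contact_force"],s["moment"]])
print(np.round(np.mean(F,0),3),np.round(np.std(F,0),2),s["clock"])
cv2.imwrite("pics/q2.png",d["img"][:,:,::-1])
# colour map of the tray interior: coarse text view
i=d["img"].astype(int);
for r in range(130,266,6):
    print(r,"".join("G" if p[1]>p[0]+25 else "W" if p.min()>185 else "w" if p.min()>120 else "b" if p[0]>p[2]+20 else "." for p in i[r,170:480:4]))
```

```text
[-2.290e-01  1.500e-01 -3.113e+00 -3.290e-01 -4.520e-01  2.000e-03] [0.61 0.32 0.39 0.03 0.03 0.03] 24.6
130 WWWWWWwWWWWWWWWWWWWwbbbbbbWWWww....................wWwwwwwwwwwwwwwwwwwwwwwwwww
136 WWWWWWWWWWWWWWWWWWWwbbbbbWWWWWww...................WWwwwwwwwwwwwwwwwwwwwwwwwww
142 WWWWwWWWWWWWWWWWWWWWbbbbWWWWWWWw...................WWwwwwwwwwwwwwwwwwwwwwwwwww
148 WWWwWWWWWWWWWWWWWWWWWWWWWW....Www..................WWwwwwwwwwwwwwwwwwwwwwwwwww
154 WWWWGGGGGGGGGGGGGGGGGGGWWWWWWWWWWGGGGGGGGGGGGGGGGG.WWwwwwwwwwwwwwwwwwwwwwwwwww
160 WWWWGGGGGGGGGGGGGGGGGGGGG......GGGGGGGGGGGGGGGGGGGGGGwwwwwwwwwwwwwwwwwwwwwwwww
166 WwWWGGGGGGGGGGGGGGGGGGGG........GGGGGGGGGGGGGGGGGGGGGGGGGwwwwwwwwwwwwwwwwwwwww
172 wWWWGGG.GGGGGGGGGGGGGGGG........GGGGGGGGGGGGGGGGGGGGGGGGGGGG.wwwwwwwwwwwwwwwww
178 WWWWwGGGGGGGGGGGGGGGGGGG........GGGGGGGGGGGGGGGGGGGGGGGGGGGGGGGGwwwwwwwwwwwwww
184 WWWWwGGGGGGGGGGGGGGGGGGG........GGGGGGGGGGGGGGGWWWWWWWWGGGGGGGGGGGG.wwwwwwwwww
190 WWWWWGG.GGGGGGGGGGGGGGGG........GGGGGGGGGGGGGGGWWWWWWWWWGGGGGwWWWWwWWWwwwwwwww
196 WWWWWGGGGGGGGGGGGGGGGGGG........GGGGGGGGGGGGGGwWWWWWWWWWwGGGwWWWWWWWWW........
[... 213 characters left out ...]
GGGGWwwwwwwwwwwwwwwwwwwwwww.........
220 WWWwWGG.GGGGGGGGGGGGGGGG........GGGGGGGGGGGGGGGGGGG..wwwwwwwwwwwwwwww.........
226 WWWwwGG.GGGGGGGGGGGGGGGG........GGGGGGGGGGGGGGGGGGGGGGGGGGGGGG..wwwwww.wwwwwww
232 WWWWwGGGGGGGGGGGGGGGGGGG........GGGGGGGGGGGGGGGGGGGGGGGGGGGGGG.wwwwwwwwwwwwwww
238 WWWWWwGGGGGGGGGGGGGGGGGG........GGGGGGGGGGGGGGGGGGGGGGGGGGGGGGwwwwwwwwwwwwwww.
244 WWWWWwGGGGGGGGGGGGGG.bbb........bbbGGGGGGGGGGGGGGGGGGGGGGGGGG.wwwwwwwwwwwwww..
250 WWWWWWGGGGGGGGGGGGGGbbbb........bbbbGGGGGGGGGGGGGGGGGGGGGGGGGwwwwwwwwwwwwww...
256 WWWWWWGG.GGGGGGGGGGGbbbb........bbbbGGGGGGGGGGGGGGGGGGGGGGGGG.wwwwwwwww.......
262 WWWWWWGG.GGGGGGGGGGbbbb.........bbbb.GGGGGGGGGGGGGGGGGG..wwwwwww..............
```

Run:
```python
from h import *
a=cv2.imread("pics/q2.png")[:,:,::-1];d=get_image("wrist");b=d["img"]
print("diff px",(np.abs(a.astype(int)-b).max(2)>40)[130:265,330:470].sum())
e=get_image("scene")
W=cv2.resize(b[110:420,150:560],(600,454),interpolation=cv2.INTER_CUBIC);S=cv2.resize(e["img"][140:240,230:330],(200,200),interpolation=cv2.INTER_CUBIC)
c=np.zeros((454,800,3),np.uint8);c[:,:600]=W;c[:200,600:]=S
t=get_image("top")["img"][110:230,200:320];c[210:410,600:]=cv2.resize(t,(200,200))
cv2.imwrite("pics/m4.png",c[:,:,::-1]);print(sense()["clock"])
```

```text
diff px 0
24.75
```

View pics/m4.png

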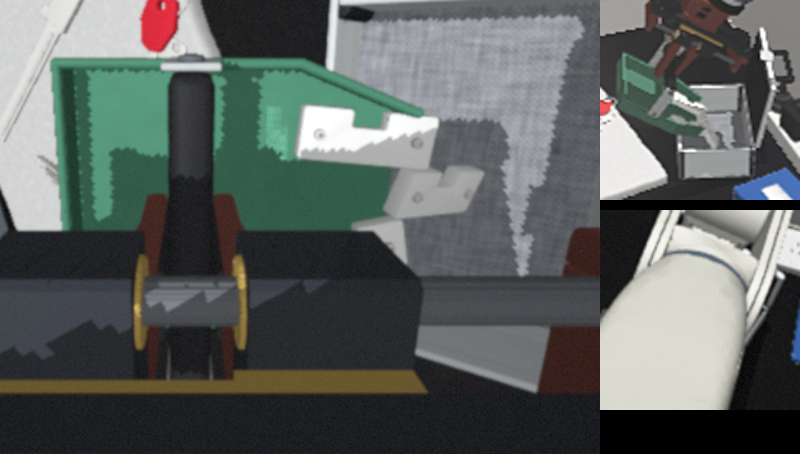

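The picture shows all three holders at the mouth. The middle one seems tipped down into the case and leaning on the lip (about (430,190) in the composite), blocking the other two. I'll raise the mouth so it drops, then tilt on.

Run:
```python
from h import *
for x,z,l in((-28,.055,32),(-28,.07,32),(-28,.085,32),(-28,.085,36),(-28,.085,40)):pour(x/1000,z,l)
```

```text
{'x': 0.4, 'y': -0.6, 'z': -0.0} {'rx': -0.0, 'ry': -0.0, 'rz': -0.0}
{'x': 0.4, 'y': -8.6, 'z': -12.8} {'rx': -0.0, 'ry': -0.0, 'rz': -0.0}
{'x': 0.4, 'y': -16.5, 'z': -25.5} {'rx': -0.0, 'ry': -0.0, 'rz': -0.0}
{'x': 0.4, 'y': -15.6, 'z': -32.1} {'rx': 0.069, 'ry': -0.0, 'rz': -0.0}
{'x': 0.4, 'y': -14.1, 'z': -38.6} {'rx': 0.139, 'ry': -0.0, 'rz': -0.0}
```

>>> step_arm:
  commands:
    - {"x":0,"y":-3,"z":-4,"rx":0,"ry":0,"rz":0}
    - {"x":0,"y":-6,"z":-8.5,"rx":0,"ry":0,"rz":0}
    - {"x":0,"y":-9,"z":-13,"rx":0,"ry":0,"rz":0}
    - {"x":0,"y":-12,"z":-18,"rx":0,"ry":0,"rz":0}
    - {"x":0,"y":-14.5,"z":-22.5,"rx":0,"ry":0,"rz":0}
    - {"x":0,"y":-16.5,"z":-25.5,"rx":0,"ry":0,"rz":0}
    - {"x":0,"y":-16.5,"z":-25.5,"rx":0,"ry":0,"rz":0}
    - {"x":0,"y":-16.5,"z":-25.5,"rx":0,"ry":0,"rz":0}
    - {"x":0,"y":-16.5,"z":-25.5,"rx":0,"ry":0,"rz":0}

```text
clock: 25.88
eef_pos: [0.5385, -0.0706, 0.1445]
orientation: [-0.243, 0.847, 0.455, -0.131]
contact_force: [0.9, 0.4, -3.3]
opening: 0.0137
gripper_force: 29.9
```

```bash
cat >> h.py <<'E'
def tv(n=8):
    F=[]
    for k in range(n):
        d=get_image("wrist");s=sense();F.append(s["contact_force"])
    print(np.round(np.mean(F,0),2),s["clock"]);i=d["img"].astype(int)
    for r in range(140,268,6):
        print(r,"".join("G" if p[1]>p[0]+25 else "W" if p.min()>165 else "w" if p.min()>110 else "-" if p.min()>70 else "b" if p[0]>p[2]+20 else "." for p in i[r,250:500:3]))
    return d
E
python3 -c "
from h import *
tv()"
```

```text
[ 0.12  0.15 -2.51] 26.275
140 WWWWWwbbbb-WWWWWWWWWw........................wWWwwwwwwwwwwWwwwwwwwwwwwwwwwwwwwwwwwww
146 WWWWWWWWWwWWWWWWWWWWWw.......................WWwwwwwwwwwwwwwwwwwwwwwwwwwwwwwwwwwwwww
152 GGGGwwwwwwwwwwwwwGGGGGGGGGGGGGGGGGGGGGG......WWwwwwwwwWwWWwwwwwwwwwwwwwwwwwwwwwwwwww
158 GGGGwwwwwwwwwwwww-GGGGGGGGGGGGGGGGGGGGGGGGG..WWwwwwwwwwwwwwwwwwwwwwwwwwwwwwwwwwwwwWw
164 GGGGGG.........GGGGGGGGGGGGGGGGGGGGGGGGGGGGGGGGwwwwWWWWWWWWWWwwwwwwwwwwwwwwwwwwwwwww
170 GGGGG...........GGGGGGGGGGGGGGGGGGGGGGGGGGGGGGGGGGGGWWWWWWWWWwwwwwwWWWWWWWWWWWwwWwww
176 GGGGG...........GGGGGGGGGGGGGGGGGGGGGGGGGGGGGGGGGGGGGGGGwWWWWWWWWWWWWWWWWWWWWWwwwwww
182 GGGGG...........GGGGGGGGGGGGGGGGGGGGGGGGGGGGGGGGGGGGGGGGGGGGGWWWWWWWWWWWWWWWWwwwwwww
188 GGGGG...........GGGGGGGGGGGGGGGGGGGGGGGGGGGGGGGGGGGGGGGGGWWWGGGWWWWWWWWWWWWWwwwwwwww
194 GGGGG...........GGGGGGGGGGGGGGGGGGGGGGGGGGGGGGGGGGGGGGGGG---------wwwwWWWWWw-wwwWwwW
200 GGGGG...........GGGGGGGGGGGGGGGGGGGGGGGGGGGGGGGGGGGGGGGGGWWWw-----------------wwwwww
206 GGGGGG.........GGGGGGGGGGGGGGGGGGGGGGGGGGGGGGGGGGGGGGGGGGWWw-------www--------wwwwww
212 G
[... 184 characters left out ...]
.........GGGGGGGGGGGGGGGGGGGGGGGGGGGGGGGGGGGGGGGGwwwWWWWWWWWWWwwwWWW--wwwwwww
230 GGGGG...........GGGGGGGGGGGGGGGGGGGGGGGGGGGGGGGGGGGGGGGGWWw---wwwWWWWWWWWW----wwwWWw
236 GGGGG...........GGGGGGGGGGGGGGGGGGGGGGGGGGGGGGGGGGGGGGG-WWWWWw-------wwWW-----wwwwww
242 G...................GGGGGGGGGGGGGGGGGGGGGGGGGGGGGGGGGGGwWWWWWWWw---------------wwwww
248 bbbbb...........bbbb.GGGGGGGGGGGGGGGGGGGGGGGGGGGGGGGGGGwwwWWWWWWWWw------------wwwww
254 bbbbb...........bbbbbGGGGGGGGGGGGGGGGGGGGGGGGGGGGGGGGGG---wwwWWWWWWWw----------wWwww
260 bbbb............bbbbbbGGGGGGGGGGGGGGGGGGGGGGGGGGGGGGGGG-----wWWWWWWWWWW--------wwWww
266 bbbb.............bbbbbbGGGGGGGGGGGGGGGGGGGGGGGGGGGGGGG.----wwWWWWWWWWWw---------wwww
```

Run:
```python
from h import *
pour(-.028,.11,32);pour(-.028,.14,32);pour(-.03,.14,16);go([.5212,-.0587,.15],-33.5)
```

```text
{'x': 0.4, 'y': -13.3, 'z': -21.2} {'rx': -0.001, 'ry': 0.0, 'rz': -0.0}
{'x': 0.4, 'y': -29.2, 'z': -46.6} {'rx': -0.001, 'ry': 0.0, 'rz': -0.0}
{'x': 0.4, 'y': -30.2, 'z': -18.9} {'rx': -0.28, 'ry': 0.0, 'rz': -0.0}
{'x': 0.3, 'y': -20.8, 'z': 6.7} {'rx': -0.559, 'ry': 0.0, 'rz': -0.0}
```

>>> step_arm:
  commands:
    - {"x":0,"y":-6,"z":-9,"rx":0,"ry":0,"rz":0}
    - {"x":0,"y":-13,"z":-21,"rx":0,"ry":0,"rz":0}
    - {"x":0,"y":-22,"z":-35,"rx":0,"ry":0,"rz":0}
    - {"x":0,"y":-29,"z":-46,"rx":0,"ry":0,"rz":0}
    - {"x":0,"y":-30,"z":-37,"rx":-0.09,"ry":0,"rz":0}
    - {"x":0,"y":-30,"z":-28,"rx":-0.19,"ry":0,"rz":0}
    - {"x":0,"y":-30,"z":-19,"rx":-0.28,"ry":0,"rz":0}
    - {"x":0,"y":-28,"z":-10,"rx":-0.37,"ry":0,"rz":0}
    - {"x":0,"y":-25,"z":-2,"rx":-0.46,"ry":0,"rz":0}
    - {"x":0,"y":-21,"z":6.5,"rx":-0.559,"ry":0,"rz":0}
    - {"x":0,"y":-21,"z":6.5,"rx":-0.559,"ry":0,"rz":0}

```text
clock: 27.65
eef_pos: [0.5188, -0.0579, 0.1506]
orientation: [-0.001, 0.881, 0.474, -0.001]
contact_force: [-0.0, -0.8, -2.8]
opening: 0.0138
gripper_force: 29.9
```

Run:
```python
from h import *
tv(6);print(np.round(sense()["joints"],3))
go([.4076,-.3266,.14],-179)
```

```text
[ 0.65 -0.   -2.25] 27.95
140 W............................----WWwwwwwwwwwwwwwwwwwwwwwwwwww---------------ww-.....
146 WW-.......--.................----WWwwwwwwwwwwwwwwwwwwwwwwwww----------------w-......
152 GGGGwwwwww-wwwwwwGGGGGGGGGGGGGGGGGGGGGwwwwwwwwwwwwwwwwwwwwww---------------ww-......
158 GGGGwwwwwwwwwwwwwGGGGGGGGGGGGGGGGGGGGGGGGGGwwwwwwwwwwwwwwww----------------ww-......
164 GGGGGG.........GGGGGGGGGGGGGGGGGGGGGGGGGGGGGGGGWWWWwwwwwwww----------------w-.......
170 GGGGG...........GGGGGGGGGGGGGGGGGGGGGGGGGGGGGGGGGGGGwwwwwww---------------ww-.......
176 GGGGG...........GGGGGGGGGGGGGGGGGGGGGGGGGGGGGGGGGGGGGGGGGww---------------ww........
182 GGGGG...........GGGGGGGGGGGGGGGGGGGGGGGGGGGGGGGGGGGGGGGGGGGGGG------------w-........
188 GGGGG...........GGGGGGGGGGGGGGGGGGGGGGGGGGGGGGGGGGGGGGGGGG-.GGGG----------w.........
194 GGGGG...........GGGGGGGGGGGGGGGGGGGGGGGGGGGGGGGGGGGGGGGGGw---------------ww.........
200 GGGGG...........GGGGGGGGGGGGGGGGGGGGGGGGGGGGGGGGGGGGGGGGGw---------------w-.........
206 GGGGG...........GGGGGGGGGGGGGGGGGGGGGGGGGGGGGGGGGGGGGGGGG----------------w..........
212 GG
[... 300 characters left out ...]
GGGGGGGGGGGGGGGGGGGGGw---------------w...........
236 GGGGG...........GGGGGGGGGGGGGGGGGGGGGGGGGGGGGGGGGGGGGGGG---------------ww...........
242 G..............GG-..GGGGGGGGGGGGGGGGGGGGGGGGGGGGGGGGGGGw---------------w-...........
248 bbbbb...........bbbb.GGGGGGGGGGGGGGGGGGGGGGGGGGGGGGGGGGw---------------w-...........
254 bbbbb...........bbbbbGGGGGGGGGGGGGGGGGGGGGGGGGGGGGGGGGGw--------------ww-...........
260 bbbb............bbbbb.GGGGGGGGGGGGGGGGGGGGGGGGGGGGGGGGGw--------------ww-...........
266 bbbb.............bbbbb.GGGGGGGGGGGGGGGGGGGGGGGGGGGGGGGGw----...-------w-............
[-0.136  0.328  1.88   0.     0.934  0.45 ]
{'x': -285.9, 'y': 52.5, 'z': 10.6} {'rx': -0.0, 'ry': 0.0, 'rz': 2.539}
```

>>> step_arm:
  commands:
    - {"x":-9,"y":1.6,"z":0,"rx":0,"ry":0,"rz":0.08}
    - {"x":-27,"y":5,"z":0,"rx":0,"ry":0,"rz":0.24}
    - {"x":-45,"y":8.3,"z":1,"rx":0,"ry":0,"rz":0.4}
    - {"x":-63,"y":11.6,"z":2,"rx":0,"ry":0,"rz":0.56}
    - {"x":-81,"y":15,"z":3,"rx":0,"ry":0,"rz":0.72}
    - {"x":-99,"y":18.2,"z":4,"rx":0,"ry":0,"rz":0.88}
    - {"x":-117,"y":21.5,"z":4,"rx":0,"ry":0,"rz":1.04}
    - {"x":-135,"y":24.8,"z":5,"rx":0,"ry":0,"rz":1.2}
    - {"x":-153,"y":28,"z":6,"rx":0,"ry":0,"rz":1.36}
    - {"x":-171,"y":31.4,"z":6,"rx":0,"ry":0,"rz":1.52}
    - {"x":-189,"y":34.7,"z":7,"rx":0,"ry":0,"rz":1.68}
    - {"x":-207,"y":38,"z":8,"rx":0,"ry":0,"rz":1.84}
    - {"x":-225,"y":41.4,"z":8,"rx":0,"ry":0,"rz":2.0}
    - {"x":-243,"y":44.7,"z":9,"rx":0,"ry":0,"rz":2.16}
    - {"x":-261,"y":48,"z":10,"rx":0,"ry":0,"rz":2.32}
    - {"x":-277,"y":51,"z":10,"rx":0,"ry":0,"rz":2.46}
    - {"x":-286,"y":52.5,"z":10.5,"rx":0,"ry":0,"rz":2.539}
    - {"x":-286,"y":52.5,"z":10.5,"rx":0,"ry":0,"rz":2.539}
    - {"x":-286,"y":52.5,"z":10.5,"rx":0,"ry":0,"rz":2.539}

```text
clock: 30.32
eef_pos: [0.4069, -0.3263, 0.1398]
orientation: [0.0, 0.714, -0.7, -0.0]
contact_force: [-0.2, 0.3, -3.0]
opening: 0.0137
gripper_force: 29.9
```

Run:
```python
from h import *
go([.4076,-.3266,.0155],-179);print(tool()[0])
e=get_image("top")["img"].astype(int)   # case interior from above
for r in range(125,215,3): print(r,"".join("W" if p.min()>185 else "w" if p.min()>140 else "-" if p.min()>90 else "." for p in e[r,210:310]))
```

```text
{'x': 0.3, 'y': -0.7, 'z': 124.3} {'rx': 0.0, 'ry': 0.0, 'rz': 0.001}
[ 0.40688505 -0.32630573  0.13978147]
125 ...........................................................-WWWWWWWWWWWWWWW-......................WW
128 .............................................................wWWWWWWWWWWWWW-.....................WWW
131 ...............................-WWW-...........................wWWWWWWWWWWw-....................-WWW
134 .............................wWW-....---...........................-wWWW-wWWWWWw................WWWW
137 ...........................wWW-......--------................................-wWWWWW-www-......WWWWW
140 .........................WWW-.............--.----................................-wWWWWWWwwWWWWWWWWW
143 .......................WWW-................---..------................................wWWWWWw------w
146 ....................-WWw-....--wwwww-.............--------................................-wWWWWWw..
149 ..................-WWw......-wwwwwwwww---.............--.------...............................-wWWWW
152 ................wWWw.....---wwwwwwwwwwwwww-
[... 1457 characters left out ...]
........-wWWWWWw--..-wwwwwwwwwwwwwwwwwwwwwWWw.........................
197 ..........................................--wWWWwwwwwwwwww--wwwwwwwwwWWW-...........................
200 ...............................................-wWWWWwwwwwwwwwwwwwwWWW-.............................
203 ...................................................--wWWWw--www-wWWW-...............................
206 ........................................................-wWWWw.wWW-.................................
209 ww-..........................................................-ww....................................
212 WWWWWWWWWWWWWWWWww---...............................................................................
```

>>> step_arm:
  commands:
    - {"x":0,"y":0,"z":15,"rx":0,"ry":0,"rz":0}
    - {"x":0,"y":0,"z":45,"rx":0,"ry":0,"rz":0}
    - {"x":0,"y":0,"z":80,"rx":0,"ry":0,"rz":0}
    - {"x":0,"y":0,"z":105,"rx":0,"ry":0,"rz":0}
    - {"x":0,"y":0,"z":116,"rx":0,"ry":0,"rz":0}
    - {"x":0,"y":0,"z":120,"rx":0,"ry":0,"rz":0}
    - {"x":0,"y":0,"z":122,"rx":0,"ry":0,"rz":0}
    - {"x":0,"y":0,"z":123.5,"rx":0,"ry":0,"rz":0}
    - {"x":0,"y":0,"z":124.5,"rx":0,"ry":0,"rz":0}
    - {"x":0,"y":0,"z":124.5,"rx":0,"ry":0,"rz":0}

```text
clock: 31.62
eef_pos: [0.4069, -0.3265, 0.0157]
orientation: [0.0, 0.713, -0.701, 0.0]
contact_force: [-0.9, 0.1, -1.7]
opening: 0.0138
gripper_force: 29.9
```

>>> step_arm:
  commands:
    - {"x":0,"y":0,"z":0.5,"rx":0,"ry":0,"rz":0}
    - {"x":0,"y":0,"z":1,"rx":0,"ry":0,"rz":0}
    - {"x":0,"y":0,"z":1,"rx":0,"ry":0,"rz":0}

```text
clock: 32.0
eef_pos: [0.4069, -0.3265, 0.0148]
orientation: [0.0, 0.713, -0.701, 0.0]
contact_force: [-3.1, 1.0, 4.9]
opening: 0.014
gripper_force: 29.9
```

Seated on the bench. I'll open the fingers and rise.

>>> step_arm:
  commands:
    - {"x":0,"y":0,"z":0,"rx":0,"ry":0,"rz":0}
    - {"x":0,"y":0,"z":0,"rx":0,"ry":0,"rz":0}
    - {"x":0,"y":0,"z":0,"rx":0,"ry":0,"rz":0}
    - {"x":0,"y":0,"z":0,"rx":0,"ry":0,"rz":0}
    - {"x":0,"y":0,"z":-15,"rx":0,"ry":0,"rz":0}
    - {"x":0,"y":0,"z":-45,"rx":0,"ry":0,"rz":0}
    - {"x":0,"y":0,"z":-90,"rx":0,"ry":0,"rz":0}
    - {"x":0,"y":0,"z":-140,"rx":0,"ry":0,"rz":0}
    - {"x":0,"y":0,"z":-160,"rx":0,"ry":0,"rz":0}
    - {"x":0,"y":0,"z":-160,"rx":0,"ry":0,"rz":0}
  fingers: 0.5

```text
clock: 33.25
eef_pos: [0.4078, -0.3272, 0.1769]
orientation: [-0.0, 0.713, -0.701, 0.002]
contact_force: [0.6, 0.1, 0.0]
opening: 0.044
gripper_force: 0.0
```

Run:
```python
from h import *
s=sense();print(s["clock"],s["eef_pos"],s["opening"],np.round(s["contact_force"],1))
d,R,t=wrist();i=d["img"].astype(int)
for r in range(150,290,7): print(r,"".join("G" if p[1]>p[0]+25 else "W" if p.min()>165 else "w" if p.min()>110 else "-" if p.min()>70 else "b" if p[0]>p[2]+20 else "." for p in i[r,220:420:3]))
e=get_image("top");E=e["img"].astype(int)
# grid of the case: project case-frame points at z=.015 and print brightness
Rt,tt=np.array(e["R"]),np.array(e["t"]);V=np.array([.552,.834])
for x in np.arange(-.064,.066,.004):
    row=""
    for y in np.arange(-.086,.088,.004):
        c=Rt@np.array([*(C+U*x+V*y),.015])+tt;u,v=(e["fx"]*c[0]/c[2]+e["cx"],e["fy"]*c[1]/c[2]+e["cy"])
        p=E[int(round(v)),int(round(u))].min();row+="W" if p>195 else "w" if p>165 else "-" if p>110 else "."
    print("%4d"%(x*1000),row)
```

```text
33.25 [ 0.40780865 -0.3271967   0.17687348] 0.043963451240379293 [0.6 0.1 0. ]
150 ...GGGGGGGGGGGGGGGG....GGGGGGGGGGGGGGGG............................
157 ...GGGGGGGGGGGGGGGG....GGGGGGGGGGGGGGGGGGGGG.......................
164 ...GGGGGGGGGGGGGGGG....GGGGGGGGGGGGGGGGGGGGGGGGGGG.................
171 ....GGGGGGGGGGGGGGG....GGGGGGGGGGGGGGGGGGGGGGGGG...................
178 ....GGGGGGGGGGGGGGG....GGGGGGGGGGGGGGGGGGGGGGGGG...................
185 ....GGGGGGGGGGGGGGG....GGGGGGGGGGGGGGGGGGGGGGGG....................
192 ....GGGGGGGGGGGGGGG....GGGGGGGGGGGGGGGGGGGGGGGG....................
199 ....GGGGGGGGGGGGGGG....GGGGGGGGGGGGGGGGGGGGGGGG....................
206 ....GGGGGGGGGGGGGGG....GGGGGGGGGGGGGGGGGGGGGGGG....................
213 ....GGGGGGGGGGGGGGG....GGGGGGGGGGGGGGGGGGGGGGGG....................
220 ....GGGGGGGGGGGGGGG....GGGGGGGGGGGGGGGGGGGGGGGG....................
227 ....GGGGGGGGGGGGGGG....GGGGGGGGGGGGGGGGGGGGGGG.....................
234 ....GGGGGGGGGGGGGGG....GGGGGGGGGGGGGGGGGGGGGGGGG...................
241 .....GGGGGGGGGGGGGG....GGGGGGGGGGGGGG..GGGGG.......................
248 bbbbb..GG
[... 1368 characters left out ...]

  12 .-W--------------------------------------...
  16 ..W--------------------------------------...
  20 .-W--------------------------------------...
  24 .WW---w----------------------------------...
  28 .wW-w------------------------------------...
  32 .WW-----------.......--------------------...
  36 .wW....--....-........-......-.-.....---....
  40 .-W.........................................
  44 .wW.........................................
  48 .-W.........................................
  52 .-W.........................................
  56 .-W.........................................
  60 ............................................
  64 ..------------------------------------------
```

```bash
python3 -c "
from bench import *
print(finish_job())"
```

```text
the job is handed in; nothing more can be done
None
```

I opened the case lid, tipped all three holders into the case without touching them with the gripper, set the empty tray back down flat on the bench and let go; I handed the job in at about 33 s on the robot's clock.

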